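Test the bar's table lamps and sort out the worn switch

ROBOT

A 6-joint arm with a two-finger parallel gripper is mounted at the origin on the work surface. World frame = base frame: x ahead of the robot, y to its left, z up, the work surface at z = 0. Lengths are in m, angles in rad, forces in N, time in s.
With the tool pointing down it reaches from about 0.35 to 0.975 m from the base axis. Payload 17.4 kg.
Tool frame: the origin (TCP) lies between the finger pads; the fingertips stand arm.tips_ahead ahead of it and the grasp point (between the pads) lies 8 mm behind it (arm.tips_ahead is the distance from the TCP to the fingertips, in m); z points along the fingers, y is the direction in which the jaws open and shut (so a half turn about z gives the same grasp; the last joint's range is limited). The gripper opens to 85 mm and grips with 20 to 120 N. Pads are 22 mm wide; open, the fingers measure 114 mm over their backs; the gripper's body (76 mm by 85 mm) begins 54 mm behind the grasp point. The pads swing forward as they close: fully open they stand 13 mm farther back than shut.
Start: joints at [1.149, 0.116, 1.442, -0, 1.584, -0.038], TCP at [0.253, 0.626, 0.242] pointing down, gripper open.
Joint ranges: [-2.83, 2.83], [-0.83, 2.19], [0.07, 2.5], [-1.14, 4.28], [0.01, 3], [-2.97, 2.97]. Speed limits (rad/s): [1.89, 1.89, 2.22, 3.14, 3.14, 3.14].

INTERFACE

Orientations are given as [roll, pitch, yaw] about the fixed x, y, z axes, in that order (R = Rz(yaw) Ry(pitch) Rx(roll)).
In Python, from rig import arm gives the robot as it stands.
- The arm moves only by the tool jog_arm, never from a script. Its argument "steps" is a list of rows, each an object of numbers: "ax", "ay", "az": the turn, a rotation vector about the world's x, y, z normalised to -1 to 1, where 1 is 2 pi rad; "tx", "ty", "tz": the shift along the world's x, y, z normalised to -1 to 1, where 1 is 3 cm; "fingers": the opening, from 0 (shut) to 1 (fully open). In form: [{"ax": .., "ay": .., "az": .., "tx": .., "ty": .., "tz": .., "fingers": ..}, ...]. A call has 1 to 5 rows; each row shifts and turns the pose as measured when the row begins; what a row does not reach is not made up. A row lasts 1/8 s, in which the tool goes at most 62.5 mm and 10.7 degrees, less where a joint would pass 70% of its speed; a pose out of reach is approached as far as the arm can. A call with a number of a shift or a turn outside -1 to 1 is refused whole. A call with a gripper value outside its range is refused whole. The fingers move at their own pace and stop on an object; "newtons" is the grip in N (left out, the last holds). Time passes only in rows, so rows that do not move let the fingers close. It gives the time, the measured TCP pose, the force and the opening at its end, in the units of the state.
- arm.get_state(): the state, without advancing time (a new reading comes with each control period).
- arm.get_image(name): name is "scene" or "side" or "wrist"; returns a dict with "pixels" (384x512x3 uint8, red, green, blue), "K" (3x3 intrinsics, pixels), "world_to_cam" (4x4, takes a point from world to camera coordinates); the wrist camera has in their place "tool_from_camera" (4x4, takes a point from camera to tool coordinates, whose origin is the TCP and whose axes are the flange's). Camera axes: x right, y up, looking along -z (the intrinsics and any distortion apply to the point x, -y, -z); pixel columns grow to the right and rows downward; lengths in m; the calibration is good to about 2 mm. A picture is of the moment at which its call begins: read the wrist's pose just before it. There is no depth.
- arm.hand_in(): hands the job in, once; it reports no verdict.
The state is a dict: "time_s": time; "q": joint angles; "joint_velocities": joint speeds; "tau": joint torques, N m; "ee_pos": TCP position; "tool_rot": TCP orientation; "force": force on the tool from outside, world axes, zero at the start; "moment": the same for the moment, N m; "opening": opening from 0.0 (shut) to 1.0 (fully open).
Only numpy, scipy, OpenCV 4.12 (cv2) and the standard library are available. Lean on these libraries where they do the work, as an engineer would, in place of code of your own. Each camera call takes 0.05 s, during which the arm holds its last target.

TASK

Before the bar opens, test the three battery table lamps where they stand: push each key down gently until it clicks and stays down, never leaning on it hard. Then take the lamp whose key gave way to the lightest push and set it down upright, well inside the grey repair tray, without dropping it. Leave the other two lamps, switched on, where they stand, and don't shove the other things on the bar about.

Things in the scene. Friction and masses are not known exactly. Their poses are not given: they have to be found in the camera images.
- lamp_a: battery table lamp, one of three that look alike (one has a worn switch): upright round puck 54 mm across, 30 mm high (black base, white band, black rim), about 0.2 kg, loose on the table, with a round steel push key 27 mm across standing 10 mm proud of the middle of its top. Origin at the centre of its underside, z up. Take it by the sides of the puck.
- lamp_a_key_top (a point): centre of the top face of lamp_a's push key; 40 mm above the lamp's underside while the key is up; sinks with it. A sound switch needs a peak push of 8 to 10 N, the worn one (one lamp of the three) about 4 N. More than 20 N on a key breaks it.
- lamp_a_key (a joint): how far lamp_a's key is down, m (rough reading); 0 = up. Sprung and latching: straight down, the push rises to a peak at 4/10 of its travel, falls away with a click, and at 9/10 of the travel the key snaps to its rigid stop and stays down for good. The travel differs from lamp to lamp, 4 to 7.5 mm, and cannot be seen.
- lamp_b: battery table lamp, one of three that look alike (one has a worn switch): upright round puck 54 mm across, 30 mm high (black base, white band, black rim), about 0.2 kg, loose on the table, with a round steel push key 27 mm across standing 10 mm proud of the middle of its top. Origin at the centre of its underside, z up. Take it by the sides of the puck.
- lamp_b_key_top (a point): centre of the top face of lamp_b's push key; 40 mm above the lamp's underside while the key is up; sinks with it. A sound switch needs a peak push of 8 to 10 N, the worn one (one lamp of the three) about 4 N. More than 20 N on a key breaks it.
- lamp_b_key (a joint): how far lamp_b's key is down, m (rough reading); 0 = up. Sprung and latching: straight down, the push rises to a peak at 4/10 of its travel, falls away with a click, and at 9/10 of the travel the key snaps to its rigid stop and stays down for good. The travel differs from lamp to lamp, 4 to 7.5 mm, and cannot be seen.
- lamp_c: battery table lamp, one of three that look alike (one has a worn switch): upright round puck 54 mm across, 30 mm high (black base, white band, black rim), about 0.2 kg, loose on the table, with a round steel push key 27 mm across standing 10 mm proud of the middle of its top. Origin at the centre of its underside, z up. Take it by the sides of the puck.
- lamp_c_key_top (a point): centre of the top face of lamp_c's push key; 40 mm above the lamp's underside while the key is up; sinks with it. A sound switch needs a peak push of 8 to 10 N, the worn one (one lamp of the three) about 4 N. More than 20 N on a key breaks it.
- lamp_c_key (a joint): how far lamp_c's key is down, m (rough reading); 0 = up. Sprung and latching: straight down, the push rises to a peak at 4/10 of its travel, falls away with a click, and at 9/10 of the travel the key snaps to its rigid stop and stays down for good. The travel differs from lamp to lamp, 4 to 7.5 mm, and cannot be seen.
- repair_tray: the repair tray: shallow grey open tray, fixed to the table, 170 mm (its x) by 150 mm (its y) outside, walls 5 mm thick and 24 mm high, floor 5 mm thick. Origin at the centre of its underside, z up. To the robot's left or right of the lamps.
- jigger: steel double-cone measure 40 mm across, 66 mm high, standing among the lamps; bystander. Origin at the centre of its underside.
- muddler: dark wooden stick 22 mm thick, 150 mm long (its x), lying among the lamps; bystander. Origin at the centre of its underside.
- tumbler_1: glass tumbler 72 mm across, 90 mm high, behind the lamps; bystander. Origin at the centre of its underside.
- tumbler_2: glass tumbler 72 mm across, 90 mm high, behind the lamps; bystander. Origin at the centre of its underside.
- syrup_jar: amber jar 70 mm across, 100 mm high, behind the lamps; bystander. Origin at the centre of its underside.
- napkin_caddy: wooden box with two compartments full of napkins and coasters, 150 by 140 mm, 70 mm high, fixed to the table on the side opposite the repair tray; bystander. Origin at the centre of its underside.

How it is judged:
By the outcome, as a careful person would: the job done as asked, in the order asked, and still so for the second after the job is handed in, with the robot touching nothing.
It also fails if it takes over 72 s, if anything falls off the work surface, if the arm or the gripper's body presses on something with over 40 N, if the wrist force passes 120 N, or if a joint passes its speed limit or range.

## Working session

There is one attempt and no reset: what is moved stays moved. The work goes in short steps, Python scripts to look and compute and a tool call to move; the robot and the scene stay as the last step left them, time stands still between calls to the robot, and variables do not carry over. Pictures are saved under pics/ and viewed, and the job is handed in when it is done.

Besides the shell and the picture viewer there is one more tool, called by a JSON object that holds its "method" and its "body". jog_arm: Moves the arm, as the interface text tells. Its arguments: {"type":"object","properties":{"steps":{"type":"array"},"newtons":{"type":"number"}},"required":["steps"]}

```bash
mkdir -p pics; ls; python3 - <<'E'
from rig import arm
import cv2
print(arm.get_state()); print(arm.tips_ahead)
for n in ("scene","side","wrist"):
    d=arm.get_image(n); cv2.imwrite(f"pics/{n}0.png",d["pixels"][:,:,::-1])
    print(n,d["K"],d.get("world_to_cam"),d.get("tool_from_camera"),[k for k in d])
E
```

```text
pics
{'time_s': 0.0, 'q': array([ 1.14919814e+00,  1.16475346e-01,  1.44225603e+00,  5.57017359e-06,
        1.58396115e+00, -3.78003529e-02]), 'joint_velocities': array([ 0.00024067, -0.00096119,  0.00050603,  0.00032974, -0.00034784,
        0.00233375]), 'tau': array([-3.32851399e-03, -7.31983924e+01, -6.32478547e+01, -3.26242825e-04,
        6.39238904e-03, -4.42744081e-06]), 'ee_pos': array([0.25268972, 0.62573985, 0.24157506]), 'tool_rot': array([-3.14049378e+00, -4.71312281e-05,  2.75779486e+00]), 'force': array([-0.46665418,  0.09671679,  0.04978188]), 'moment': array([-0.03456515,  0.03582804,  0.04683059]), 'opening': 1.0050666248691524}
0.011
scene [[367.10776471   0.         255.1282105 ]
 [  0.         367.10776471 186.14150826]
 [  0.           0.           1.        ]] [[ 0.37290933  0.92780268  0.01099194 -0.22550351]
 [-0.74015592  0.29030308  0.60654211  0.41914289]
 [ 0.5595604  -0.23432096  0.79497537 -1.2928002 ]
 [ 0.          0.          0.          1.        ]] None ['pixels', 'K', 'world_to_cam']
side [[431.77077436   0.         259.72508917]
 [  0.         431.77077436 194.4341271 ]
 [  0.           0.           1.        ]] [[ 0.95452063 -0.29796091 -0.0104717  -0.58354429]
 [ 0.15521528  0.46663239  0.87072523 -0.17010139]
 [-0.25455565 -0.83275057  0.49165833 -0.9982829 ]
 [ 0.          0.          0.          1.        ]] None ['pixels', 'K', 'world_to_cam']
wrist [[278.9972061    0.         253.71470454]
 [  0.         278.9972061  192.17195275]
 [  0.           0.           1.        ]] None [[-6.45599775e-04  9.59202906e-01  2.82717826e-01  7.25855409e-02]
 [ 9.99999790e-01  6.01856393e-04  2.41573864e-04 -4.32457294e-04]
 [ 6.15628214e-05  2.82717922e-01 -9.59203093e-01 -1.32534646e-01]
 [ 0.00000000e+00  0.00000000e+00  0.00000000e+00  1.00000000e+00]] ['pixels', 'K', 'tool_from_camera']
```

View pics/scene0.png

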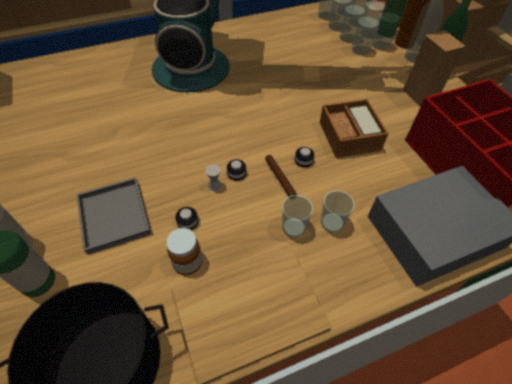

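View pics/side0.png

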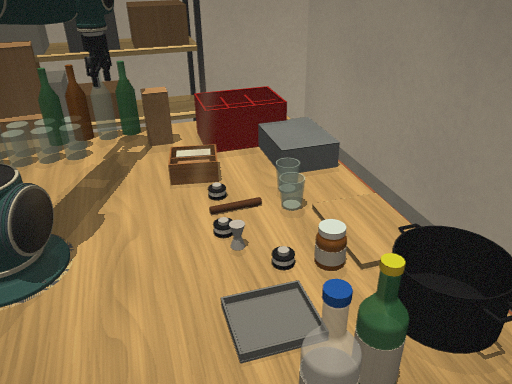

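View pics/wrist0.png

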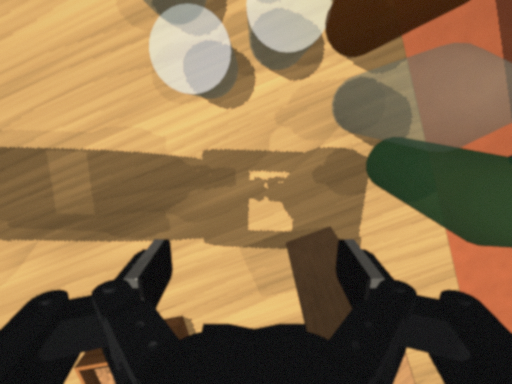

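The scene view shows lamps at about (187,217), (236,169) and (305,156), with the jigger at (213,177) and the muddler from (268,157) to (294,194). The tray is near (115,215) and the caddy near (353,128). Next I'll zoom in and measure.

```bash
cat > h.py <<'E'
from rig import arm
import numpy as np, cv2
from scipy.spatial.transform import Rotation as R
def cam(name):
    s=arm.get_state(); d=arm.get_image(name)
    if name=="wrist":
        T=np.eye(4); T[:3,:3]=R.from_euler('xyz',s["tool_rot"]).as_matrix(); T[:3,3]=s["ee_pos"]
        M=T@d["tool_from_camera"]
    else: M=np.linalg.inv(d["world_to_cam"])
    return d["pixels"],d["K"],M
def onz(px,K,M,z):
    u,v=px; r=np.linalg.inv(K)@[u,v,1]; r=M[:3,:3]@[r[0],-r[1],-r[2]]
    o=M[:3,3]; return o+r*(z-o[2])/r[2]
def proj(P,K,M):
    p=np.linalg.inv(M)@[*P,1]; q=K@[p[0],-p[1],-p[2]]; return q[:2]/q[2]
E
python3 - <<'E'
from h import *
for n,b in (("scene",(60,110,400,270)),("side",(150,130,350,360))):
    im,K,M=cam(n)
    x0,y0,x1,y1=b; c=im[y0:y1,x0:x1,::-1]
    f=2.3 if n=="scene" else 2.5
    cv2.imwrite(f"pics/{n}1.png",cv2.resize(c,None,fx=f,fy=f,interpolation=cv2.INTER_CUBIC))
    # bright low-sat blobs
    hsv=cv2.cvtColor(im,cv2.COLOR_RGB2HSV)
    m=((hsv[...,2]<60)).astype(np.uint8)*255
    k,l,st,ce=cv2.connectedComponentsWithStats(m)
    for i in range(1,k):
        if 30<st[i,4]<900 and x0<ce[i][0]<x1 and y0<ce[i][1]<y1: print(n,"dark",ce[i].round(1),st[i],onz(ce[i],K,M,0.015).round(3))
    m=((hsv[...,2]>140)&(hsv[...,1]<45)).astype(np.uint8)*255
    k,l,st,ce=cv2.connectedComponentsWithStats(m)
    for i in range(1,k):
        if 8<st[i,4]<900 and x0<ce[i][0]<x1 and y0<ce[i][1]<y1: print(n,"brt",ce[i].round(1),st[i],onz(ce[i],K,M,0.04).round(3))
E
```

```text
scene dark [303.9 158.5] [296 149  18  18 185] [0.542 0.171 0.015]
scene dark [277.5 176.4] [267 159  23  36  67] [0.573 0.077 0.015]
scene dark [236.4 171.5] [227 161  19  20 197] [ 0.518 -0.02   0.015]
scene dark [ 98.8 200.2] [ 79 180  56  67 357] [ 0.479 -0.374  0.015]
scene dark [187.3 219.5] [176 208  22  21 228] [ 0.616 -0.183  0.015]
scene dark [118.3 241.5] [ 86 230  65  23 288] [ 0.616 -0.348  0.015]
scene dark [188.3 259.7] [174 250  26  15  90] [ 0.721 -0.209  0.015]
scene brt [361.7 114.6] [351 107  22  20 174] [0.467 0.397 0.04 ]
scene brt [369.8 129.9] [363 127  15   7  41] [0.532 0.384 0.04 ]
scene brt [304.9 150.9] [302 149   7   5  32] [0.537 0.173 0.04 ]
scene brt [235.6 163.7] [232 161   8   6  38] [ 0.512 -0.019  0.04 ]
scene brt [212.4 170. ] [206 165  13  10 100] [ 0.51  -0.082  0.04 ]
scene brt [185. 213.] [181 210   9   7  55] [ 0.613 -0.184  0.04 ]
scene brt [180.7 240.6] [167 228  29  26 575] [ 0.682 -0.213  0.04 ]
side dark [269.6 147. ] [259 126  25  40 310] [0.787 0.442 0.015]
side dark [216.9 189. ] [208 184  18   9  86] [0.538 0.192 0.015]
side dark [2
[... 578 characters left out ...]
] [ 0.525 -0.419  0.015]
side dark [265.9 350. ] [258 347  15   8  43] [ 0.492 -0.419  0.015]
side dark [249.2 354.7] [237 351  25  10  82] [ 0.461 -0.42   0.015]
side brt [216.  184.3] [212 183   9   4  26] [0.533 0.176 0.04 ]
side brt [291.1 203.5] [283 200  17   8 109] [0.701 0.004 0.04 ]
side brt [222.7 219.7] [218 217  10   6  41] [ 0.508 -0.016  0.04 ]
side brt [331.9 226.2] [319 219  27  15 325] [ 0.758 -0.13   0.04 ]
side brt [236.2 223.8] [229 220  15   9 105] [ 0.536 -0.045  0.04 ]
side brt [282.9 249.4] [278 247  11   6  55] [ 0.61  -0.181  0.04 ]
side brt [314.1 332.1] [306 326  15  11  71] [ 0.58  -0.429  0.04 ]
side brt [319.3 340.3] [313 337  12   6  23] [ 0.581 -0.449  0.04 ]
```

View pics/scene1.png

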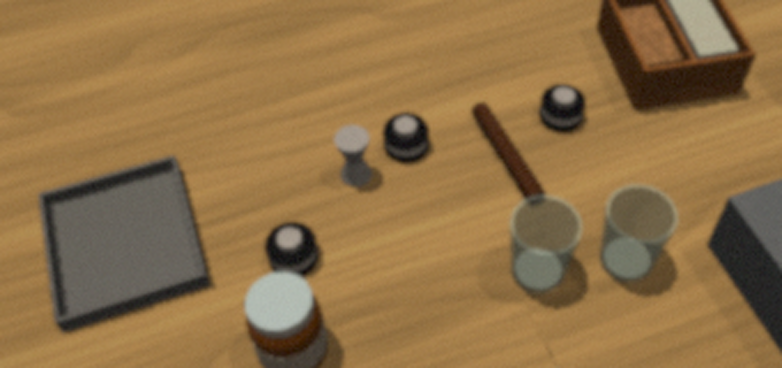

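View pics/side1.png

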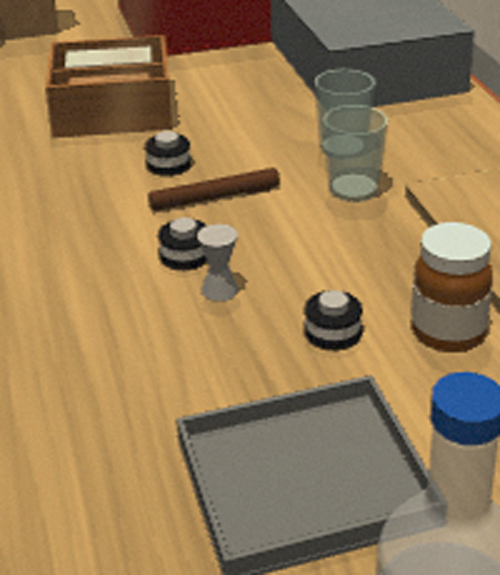

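Both views agree on the lamps: L1 (0.535,0.174), L2 (0.511,-0.018) and L3 (0.612,-0.183). Before leaving the start pose I'll check the block beside the gripper, then the tray, jigger and muddler positions.

```bash
python3 - <<'E'
from h import *
ims,Ks,Ms=cam("scene"); imd,Kd,Md=cam("side")
def tri(a,b):
    A=[];B=[]
    for px,K,M in((a,Ks,Ms),(b,Kd,Md)):
        o=M[:3,3]; d=onz(px,K,M,0)-o; d/=np.linalg.norm(d); P=np.eye(3)-np.outer(d,d); A.append(P);B.append(P@o)
    return np.linalg.lstsq(np.vstack(A),np.hstack(B),rcond=None)[0].round(3)
for z in(0,.1): print("block base/top",onz((412,100),Ks,Ms,z),onz((160,143),Kd,Md,z))
print("block top",tri((440,42),(154,90)))
print("L",tri((304.9,150.9),(216,184.3)),tri((235.6,163.7),(222.7,219.7)),tri((185,213),(282.9,249.4)))
print("jig",tri((212.4,170),(236.2,223.8)), onz((212.4,170),Ks,Ms,.066))
print("jar",tri((181,238),(332,230)))
# tray outer rim corners scene
s=2.3
for p in((40,193),(177,160),(208,283),(64,325)): print("tray",onz((60+p[0]/s,110+p[1]/s),Ks,Ms,.024).round(3))
s=2.5
for p in((178,420),(372,377)): print("tray side",onz((150+p[0]/s,130+p[1]/s),Kd,Md,.024).round(3))
for p in((480,106),(538,195)): print("mud",onz((60+p[0]/2.3,110+p[1]/2.3),Ks,Ms,.015).round(3))
for p in((600,22),(645,75),(750,50)): print("caddy",onz((60+p[0]/2.3,110+p[1]/2.3),Ks,Ms,.07).round(3))
for p in((538,270),(627,257)): print("tumb",onz((60+p[0]/2.3,110+p[1]/2.3),Ks,Ms,.0).round(3))
E
```

```text
block base/top [0.43043172 0.62163163 0.        ] [0.41560106 0.6453313  0.        ]
block base/top [0.51900076 0.51376788 0.1       ] [0.40196166 0.39705169 0.1       ]
block top [0.421 0.642 0.201]
L [0.534 0.175 0.039] [ 0.509 -0.017  0.039] [ 0.611 -0.183  0.04 ]
jig [ 0.528 -0.085  0.065] [ 0.53142357 -0.08705931  0.066     ]
jar [ 0.711 -0.213  0.094]
tray [ 0.448 -0.42   0.024]
tray [ 0.456 -0.272  0.024]
tray [ 0.627 -0.273  0.024]
tray [ 0.622 -0.414  0.024]
tray side [ 0.444 -0.275  0.024]
tray side [ 0.612 -0.275  0.024]
mud [0.498 0.083 0.015]
mud [0.644 0.091 0.015]
caddy [0.47  0.253 0.07 ]
caddy [0.568 0.259 0.07 ]
caddy [0.578 0.397 0.07 ]
tumb [0.724 0.054 0.   ]
tumb [0.745 0.151 0.   ]
```

{"method": "jog_arm", "body": {"steps": [{"tx": 0.2,"ty": -1,"az": -0.0093,"fingers": 0},{"tx": 0.5,"ty": -1,"az": -0.0093,"fingers": 0},{"tx": 0.7,"ty": -1,"az": -0.0093,"fingers": 0},{"tx": 0.7,"ty": -1,"az": -0.0093,"fingers": 0},{"tx": 0.7,"ty": -1,"az": -0.0093,"fingers": 0}]}}

```text
invalid input at $.steps[0]: expected keys ax, ay, az, tx, ty, tz, fingers
```

{"method": "jog_arm", "body": {"steps": [{"ax": 0,"ay": 0,"az": -0.0093,"tx": 0.2,"ty": -1,"tz": 0,"fingers": 0},{"ax": 0,"ay": 0,"az": -0.0093,"tx": 0.5,"ty": -1,"tz": 0,"fingers": 0},{"ax": 0,"ay": 0,"az": -0.0093,"tx": 0.7,"ty": -1,"tz": 0,"fingers": 0},{"ax": 0,"ay": 0,"az": -0.0093,"tx": 0.7,"ty": -1,"tz": 0,"fingers": 0},{"ax": 0,"ay": 0,"az": -0.0093,"tx": 0.7,"ty": -1,"tz": 0,"fingers": 0}]}}

```text
time_s: 0.98
ee_pos: [0.3372, 0.4728, 0.2413]
tool_rot: [-3.141, -0.0, 2.46]
force: [1.2, -0.2, 0.2]
opening: 0.002
```

{"method": "jog_arm", "body": {"steps": [{"ax": 0,"ay": 0,"az": -0.0092,"tx": 0.66,"ty": -1,"tz": 0,"fingers": 0},{"ax": 0,"ay": 0,"az": -0.0092,"tx": 0.66,"ty": -1,"tz": 0,"fingers": 0},{"ax": 0,"ay": 0,"az": -0.0092,"tx": 0.66,"ty": -1,"tz": 0,"fingers": 0},{"ax": 0,"ay": 0,"az": -0.0092,"tx": 0.66,"ty": -1,"tz": 0,"fingers": 0},{"ax": 0,"ay": 0,"az": -0.0092,"tx": 0.66,"ty": -1,"tz": 0,"fingers": 0}]}}

```text
time_s: 1.6
ee_pos: [0.4388, 0.3174, 0.2419]
tool_rot: [3.141, -0.0, 2.162]
force: [0.8, 0.4, 0.4]
opening: 0.001
```

{"method": "jog_arm", "body": {"steps": [{"ax": 0,"ay": 0,"az": -0.0092,"tx": 0.66,"ty": -1,"tz": -0.5,"fingers": 0},{"ax": 0,"ay": 0,"az": -0.0092,"tx": 0.66,"ty": -1,"tz": -0.5,"fingers": 0},{"ax": 0,"ay": 0,"az": -0.0092,"tx": 0.66,"ty": -1,"tz": -0.5,"fingers": 0},{"ax": 0,"ay": 0,"az": -0.0092,"tx": 0.66,"ty": -1,"tz": -0.5,"fingers": 0},{"ax": 0,"ay": 0,"az": -0.0092,"tx": 0.66,"ty": -1,"tz": -0.5,"fingers": 0}]}}

```text
time_s: 2.22
ee_pos: [0.5409, 0.1621, 0.1668]
tool_rot: [3.137, -0.0, 1.863]
force: [0.2, 0.5, 0.5]
opening: -0.003
```

```bash
cat > w.py <<'E'
from h import *
import sys
im,K,M=cam("wrist"); s=arm.get_state()
print(s["time_s"],s["ee_pos"].round(4),s["tool_rot"].round(3),s["force"].round(2),"q",s["q"].round(2))
o=im[:,:,::-1].copy()
cv2.imwrite(f"pics/{sys.argv[1]}.png",o)
hsv=cv2.cvtColor(im,cv2.COLOR_RGB2HSV)
m=((hsv[...,2]>110)&(hsv[...,1]<50)).astype(np.uint8)*255
k,l,st,ce=cv2.connectedComponentsWithStats(m)
for i in range(1,k):
    if st[i,4]>150: print("brt",ce[i].round(1),st[i],onz(ce[i],K,M,0.04).round(4))
E
python3 w.py w1
```

```text
2.275 [0.5419 0.1591 0.1644] [3.139e+00 1.000e-03 1.858e+00] [-0.82 -2.82 -3.55] q [ 0.24 -0.09  1.78 -0.    1.45 -0.05]
brt [251.2 172.4] [238 159  27  28 595] [0.5339 0.1759 0.04  ]
brt [424.8 240.7] [ 398  219   66   54 1853] [0.7247 0.1583 0.04  ]
brt [452.  263.7] [433 245  52  49 286] [0.7642 0.1423 0.04  ]
brt [378.2 290.2] [363 283  31  17 235] [0.7029 0.0903 0.04  ]
```

View pics/w1.png

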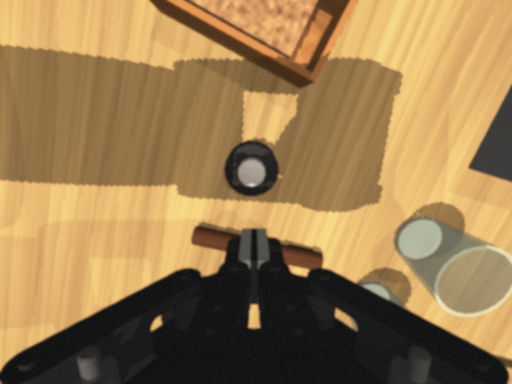

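The key is at (251.6,172) in the wrist view, which gives (0.534,0.176) and matches the other cameras. The muddler at (258,248) is clear. I'll go down above the key.

{"method": "jog_arm", "body": {"steps": [{"ax": 0,"ay": 0,"az": 0,"tx": -0.13,"ty": 0.28,"tz": -0.8,"fingers": 0},{"ax": 0,"ay": 0,"az": 0,"tx": -0.13,"ty": 0.28,"tz": -0.8,"fingers": 0},{"ax": 0,"ay": 0,"az": 0,"tx": 0,"ty": 0,"tz": -0.8,"fingers": 0},{"ax": 0,"ay": 0,"az": 0,"tx": 0,"ty": 0,"tz": -0.7,"fingers": 0},{"ax": 0,"ay": 0,"az": 0,"tx": 0,"ty": 0,"tz": 0,"fingers": 0}]}}

```text
time_s: 2.9
ee_pos: [0.5342, 0.1748, 0.0686]
tool_rot: [3.14, 0.001, 1.855]
force: [0.9, -0.2, 0.1]
opening: -0.001
```

```bash
python3 w.py w2
```

```text
2.95 [0.5347 0.175  0.0698] [3.138e+00 1.000e-03 1.855e+00] [ 0.21 -0.04 -0.85] q [ 0.27 -0.03  1.88 -0.    1.29 -0.01]
brt [255.6 221.4] [235 208  41  30 838] [0.533  0.1803 0.04  ]
brt [487.3 308.3] [ 459  279   53   70 2489] [0.7041 0.1631 0.04  ]
```

View pics/w2.png

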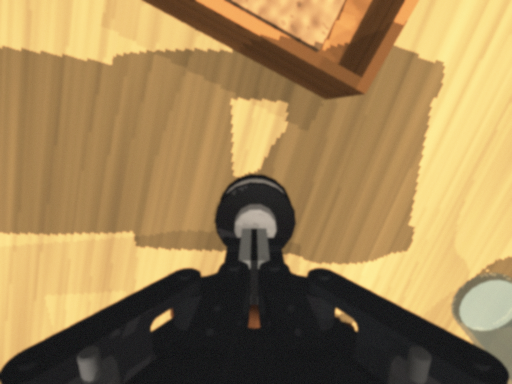

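Fingertips are centred over the key. I'll approach to just above it, then make small steps.

{"method": "jog_arm", "body": {"steps": [{"ax": 0,"ay": 0,"az": 0,"tx": 0,"ty": 0.03,"tz": -0.4,"fingers": 0},{"ax": 0,"ay": 0,"az": 0,"tx": 0,"ty": 0,"tz": -0.03,"fingers": 0},{"ax": 0,"ay": 0,"az": 0,"tx": 0,"ty": 0,"tz": 0,"fingers": 0}]}}

```text
time_s: 3.32
ee_pos: [0.5357, 0.1762, 0.0583]
tool_rot: [3.135, 0.001, 1.855]
force: [-0.6, -0.2, 0.4]
opening: 0.0
```

{"method": "jog_arm", "body": {"steps": [{"ax": 0,"ay": 0,"az": 0,"tx": 0,"ty": 0,"tz": -0.03,"fingers": 0},{"ax": 0,"ay": 0,"az": 0,"tx": 0,"ty": 0,"tz": -0.03,"fingers": 0}]}}

```text
time_s: 3.58
ee_pos: [0.536, 0.1762, 0.0571]
tool_rot: [3.134, 0.001, 1.855]
force: [-0.2, -0.6, -0.3]
opening: 0.001
```

{"method": "jog_arm", "body": {"steps": [{"ax": 0,"ay": 0,"az": 0,"tx": -0.03,"ty": 0,"tz": -0.04,"fingers": 0},{"ax": 0,"ay": 0,"az": 0,"tx": -0.03,"ty": 0,"tz": -0.04,"fingers": 0},{"ax": 0,"ay": 0,"az": 0,"tx": 0,"ty": 0,"tz": -0.03,"fingers": 0}]}}

```text
time_s: 3.95
ee_pos: [0.5341, 0.1763, 0.0537]
tool_rot: [3.134, 0.001, 1.855]
force: [-0.3, -0.3, -0.1]
opening: -0.003
```

{"method": "jog_arm", "body": {"steps": [{"ax": 0,"ay": 0,"az": 0,"tx": 0,"ty": 0,"tz": -0.03,"fingers": 0}]}}

```text
time_s: 4.08
ee_pos: [0.5341, 0.1762, 0.0527]
tool_rot: [3.134, 0.001, 1.855]
force: [-0.3, -0.7, -0.1]
opening: -0.003
```

{"method": "jog_arm", "body": {"steps": [{"ax": 0,"ay": 0,"az": 0,"tx": 0,"ty": 0,"tz": -0.03,"fingers": 0}]}}

```text
time_s: 4.2
ee_pos: [0.5341, 0.1763, 0.0518]
tool_rot: [3.134, 0.001, 1.855]
force: [-0.2, 0.1, -0.2]
opening: -0.001
```

{"method": "jog_arm", "body": {"steps": [{"ax": 0,"ay": 0,"az": 0,"tx": 0,"ty": 0,"tz": -0.03,"fingers": 0}]}}

```text
time_s: 4.32
ee_pos: [0.5341, 0.1763, 0.0509]
tool_rot: [3.134, 0.001, 1.855]
force: [-0.2, -0.3, 1.7]
opening: 0.001
```

{"method": "jog_arm", "body": {"steps": [{"ax": 0,"ay": 0,"az": 0,"tx": 0,"ty": 0,"tz": -0.03,"fingers": 0}]}}

```text
time_s: 4.45
ee_pos: [0.5342, 0.1763, 0.0502]
tool_rot: [3.134, 0.001, 1.855]
force: [-3.5, -0.3, 5.5]
opening: -0.001
```

{"method": "jog_arm", "body": {"steps": [{"ax": 0,"ay": 0,"az": 0,"tx": 0,"ty": 0,"tz": -0.02,"fingers": 0}]}}

```text
time_s: 4.58
ee_pos: [0.5342, 0.1763, 0.0499]
tool_rot: [3.134, 0.001, 1.855]
force: [-4.4, -1.4, 5.9]
opening: -0.0
```

{"method": "jog_arm", "body": {"steps": [{"ax": 0,"ay": 0,"az": 0,"tx": 0,"ty": 0,"tz": -0.02,"fingers": 0}]}}

```text
time_s: 4.7
ee_pos: [0.5342, 0.1763, 0.0498]
tool_rot: [3.134, 0.002, 1.855]
force: [-4.0, -1.2, 6.0]
opening: 0.002
```

{"method": "jog_arm", "body": {"steps": [{"ax": 0,"ay": 0,"az": 0,"tx": -0.01,"ty": 0,"tz": -0.03,"fingers": 0}]}}

```text
time_s: 4.82
ee_pos: [0.5341, 0.1763, 0.0494]
tool_rot: [3.133, 0.002, 1.855]
force: [-2.1, -1.6, 6.6]
opening: 0.0
```

{"method": "jog_arm", "body": {"steps": [{"ax": 0,"ay": 0,"az": 0,"tx": -0.01,"ty": 0,"tz": -0.03,"fingers": 0}]}}

```text
time_s: 4.95
ee_pos: [0.5341, 0.1763, 0.0491]
tool_rot: [3.133, 0.002, 1.855]
force: [-1.2, -1.0, 6.2]
opening: 0.004
```

{"method": "jog_arm", "body": {"steps": [{"ax": 0,"ay": 0,"az": 0,"tx": -0.01,"ty": 0,"tz": -0.03,"fingers": 0}]}}

```text
time_s: 5.08
ee_pos: [0.5341, 0.1762, 0.0487]
tool_rot: [3.132, 0.002, 1.855]
force: [-0.7, -1.2, 6.0]
opening: -0.0
```

{"method": "jog_arm", "body": {"steps": [{"ax": 0,"ay": 0,"az": 0,"tx": -0.003,"ty": 0,"tz": -0.03,"fingers": 0}]}}

```text
time_s: 5.2
ee_pos: [0.5341, 0.1762, 0.0481]
tool_rot: [3.132, 0.002, 1.855]
force: [-1.6, -1.0, 3.5]
opening: 0.001
```

{"method": "jog_arm", "body": {"steps": [{"ax": 0,"ay": 0,"az": 0,"tx": -0.003,"ty": 0,"tz": -0.03,"fingers": 0}]}}

```text
time_s: 5.32
ee_pos: [0.534, 0.1762, 0.0472]
tool_rot: [3.132, 0.002, 1.855]
force: [-0.6, 0.7, -0.1]
opening: -0.003
```

{"method": "jog_arm", "body": {"steps": [{"ax": 0,"ay": 0,"az": 0,"tx": -0.003,"ty": 0,"tz": -0.03,"fingers": 0}]}}

```text
time_s: 5.45
ee_pos: [0.5341, 0.1763, 0.0469]
tool_rot: [3.131, 0.002, 1.855]
force: [-5.3, -2.1, 17.5]
opening: 0.001
```

It clicked and stopped at about 4.2 mm of travel, with a sampled peak of about 6.6 N. The stop reading reached 17.5 N, which is too close to 20, so I'm backing off. From here I'll use smaller steps after each click.

{"method": "jog_arm", "body": {"steps": [{"ax": 0,"ay": 0,"az": 0,"tx": 0,"ty": 0,"tz": 0.1,"fingers": 0},{"ax": 0,"ay": 0,"az": 0,"tx": 0,"ty": 0,"tz": 0.6,"fingers": 0},{"ax": 0,"ay": 0,"az": 0,"tx": 0,"ty": -0.3,"tz": 1,"fingers": 0},{"ax": 0,"ay": 0,"az": -0.01,"tx": -0.2,"ty": -1,"tz": 1,"fingers": 0},{"ax": 0,"ay": 0,"az": -0.01,"tx": -0.2,"ty": -1,"tz": 0,"fingers": 0}]}}

```text
time_s: 6.08
ee_pos: [0.5219, 0.107, 0.1333]
tool_rot: [3.13, 0.002, 1.729]
force: [0.3, 0.5, -0.7]
opening: -0.001
```

```bash
cat > v.py <<'E'
from h import *
import sys
n,tag,x0,y0,x1,y1=sys.argv[1],sys.argv[2],*map(int,sys.argv[3:7])
im,K,M=cam(n); c=im[y0:y1,x0:x1,::-1]
f=min(780/c.shape[1],580/c.shape[0]); cv2.imwrite(f"pics/{tag}.png",cv2.resize(c,None,fx=f,fy=f,interpolation=cv2.INTER_CUBIC))
E
python3 w.py w3; python3 v.py side s3 190 170 250 245
```

```text
6.125 [0.5209 0.1044 0.1322] [3.132e+00 3.000e-03 1.725e+00] [ 0.72 -1.45  0.46] q [ 0.15 -0.15  1.89 -0.    1.4  -0.  ]
brt [281.4 117.1] [265 101  34  34 910] [0.533 0.176 0.04 ]
brt [488.2 181.2] [ 461  155   51   57 2232] [0.7149 0.152  0.04  ]
brt [437.3 264.4] [ 408  241   71   59 2128] [0.6994 0.0696 0.04  ]
brt [474.4 300.7] [453 272  59  64 503] [0.7485 0.0371 0.04  ]
```

View pics/w3.png

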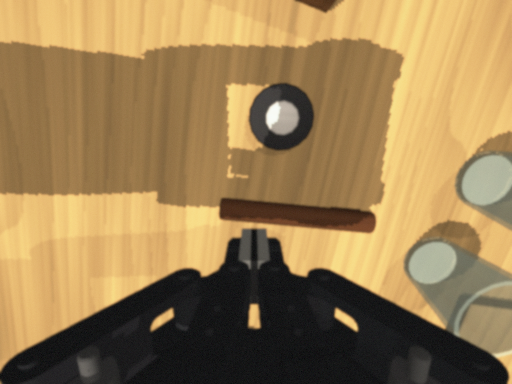

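View pics/s3.png

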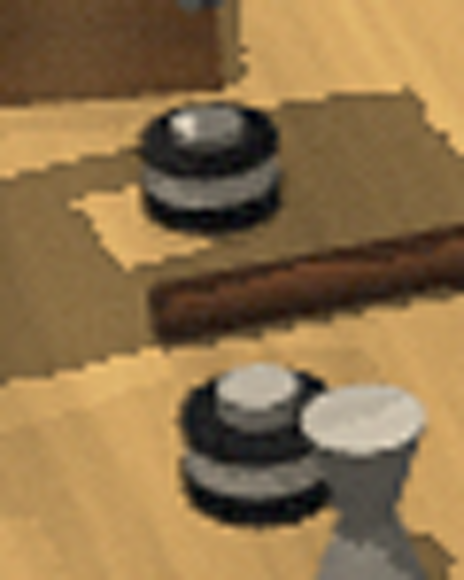

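L1's key stays down, the lamp hasn't moved, and L2 still stands proud in the side view. Moving on to L2.

{"method": "jog_arm", "body": {"steps": [{"ax": 0,"ay": 0,"az": -0.01,"tx": -0.12,"ty": -1,"tz": 0,"fingers": 0},{"ax": 0,"ay": 0,"az": -0.01,"tx": -0.12,"ty": -1,"tz": 0,"fingers": 0},{"ax": 0,"ay": 0,"az": -0.01,"tx": -0.12,"ty": -1,"tz": -0.3,"fingers": 0},{"ax": 0,"ay": 0,"az": 0,"tx": 0,"ty": -0.9,"tz": -0.5,"fingers": 0},{"ax": 0,"ay": 0,"az": 0,"tx": 0,"ty": 0,"tz": 0,"fingers": 0}]}}

```text
time_s: 6.8
ee_pos: [0.5106, -0.0131, 0.1108]
tool_rot: [3.129, 0.001, 1.536]
force: [0.1, 0.5, -0.5]
opening: 0.0
```

```bash
python3 w.py w4
```

```text
6.85 [ 0.511  -0.0124  0.1116] [3.128e+00 1.000e-03 1.536e+00] [ 0.25  1.33 -0.18] q [-0.07 -0.19  1.95 -0.    1.36 -0.04]
brt [496.4 107.9] [ 477   73   35   65 1792] [0.6841 0.0538 0.04  ]
brt [251.5 209.8] [235 194  34  32 822] [ 0.5088 -0.0156  0.04  ]
```

View pics/w4.png

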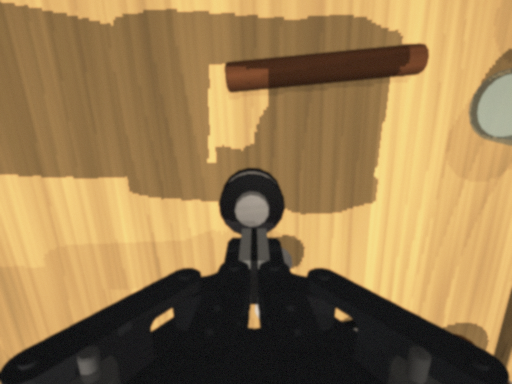

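{"method": "jog_arm", "body": {"steps": [{"ax": 0,"ay": 0.002,"az": 0,"tx": -0.05,"ty": -0.13,"tz": -0.7,"fingers": 0},{"ax": 0,"ay": 0,"az": 0,"tx": 0,"ty": 0,"tz": -0.7,"fingers": 0},{"ax": 0,"ay": 0,"az": 0,"tx": 0,"ty": 0,"tz": -0.3,"fingers": 0},{"ax": 0,"ay": 0,"az": 0,"tx": 0,"ty": 0,"tz": 0,"fingers": 0}]}}

```text
time_s: 7.35
ee_pos: [0.5096, -0.014, 0.0584]
tool_rot: [-3.141, 0.001, 1.54]
force: [0.2, 0.4, -0.1]
opening: -0.001
```

{"method": "jog_arm", "body": {"steps": [{"ax": 0,"ay": 0,"az": 0,"tx": 0,"ty": -0.07,"tz": -0.08,"fingers": 0},{"ax": 0,"ay": 0,"az": 0,"tx": 0,"ty": 0,"tz": -0.06,"fingers": 0},{"ax": 0,"ay": 0,"az": 0,"tx": 0,"ty": 0,"tz": 0,"fingers": 0}]}}

```text
time_s: 7.72
ee_pos: [0.5103, -0.016, 0.0553]
tool_rot: [3.14, 0.001, 1.54]
force: [-0.9, 0.3, 0.6]
opening: -0.001
```

{"method": "jog_arm", "body": {"steps": [{"ax": 0,"ay": 0,"az": 0,"tx": 0,"ty": 0,"tz": -0.03,"fingers": 0}]}}

```text
time_s: 7.85
ee_pos: [0.5104, -0.016, 0.0546]
tool_rot: [3.14, 0.001, 1.54]
force: [-0.5, -0.1, -0.8]
opening: -0.0
```

{"method": "jog_arm", "body": {"steps": [{"ax": 0,"ay": 0,"az": 0,"tx": 0,"ty": 0,"tz": -0.03,"fingers": 0}]}}

```text
time_s: 7.98
ee_pos: [0.5105, -0.016, 0.0539]
tool_rot: [3.139, 0.001, 1.54]
force: [-0.1, -0.2, -0.8]
opening: 0.003
```

{"method": "jog_arm", "body": {"steps": [{"ax": 0,"ay": 0,"az": 0,"tx": 0,"ty": 0,"tz": -0.02,"fingers": 0}]}}

```text
time_s: 8.1
ee_pos: [0.5105, -0.016, 0.0532]
tool_rot: [3.139, 0.001, 1.54]
force: [-0.0, -0.0, 0.4]
opening: 0.001
```

{"method": "jog_arm", "body": {"steps": [{"ax": 0,"ay": 0,"az": 0,"tx": 0,"ty": 0,"tz": -0.02,"fingers": 0}]}}

```text
time_s: 8.22
ee_pos: [0.5105, -0.016, 0.0526]
tool_rot: [3.139, 0.001, 1.54]
force: [0.5, 0.3, 0.3]
opening: 0.003
```

{"method": "jog_arm", "body": {"steps": [{"ax": 0,"ay": 0,"az": 0,"tx": 0,"ty": 0,"tz": -0.02,"fingers": 0},{"ax": 0,"ay": 0,"az": 0,"tx": 0,"ty": 0,"tz": -0.02,"fingers": 0}]}}

```text
time_s: 8.48
ee_pos: [0.5105, -0.016, 0.0513]
tool_rot: [3.139, 0.001, 1.54]
force: [0.2, -0.3, -0.2]
opening: 0.004
```

{"method": "jog_arm", "body": {"steps": [{"ax": 0,"ay": 0,"az": 0,"tx": 0,"ty": 0,"tz": -0.02,"fingers": 0}]}}

```text
time_s: 8.6
ee_pos: [0.5105, -0.016, 0.0507]
tool_rot: [3.139, 0.001, 1.54]
force: [-1.1, -0.2, 1.4]
opening: -0.001
```

{"method": "jog_arm", "body": {"steps": [{"ax": 0,"ay": 0,"az": 0,"tx": 0,"ty": 0,"tz": -0.02,"fingers": 0}]}}

```text
time_s: 8.72
ee_pos: [0.5105, -0.016, 0.0502]
tool_rot: [3.139, 0.001, 1.54]
force: [-1.5, -0.0, 1.7]
opening: 0.005
```

{"method": "jog_arm", "body": {"steps": [{"ax": 0,"ay": 0,"az": 0,"tx": 0,"ty": 0,"tz": -0.02,"fingers": 0}]}}

```text
time_s: 8.85
ee_pos: [0.5105, -0.016, 0.0497]
tool_rot: [3.139, 0.001, 1.54]
force: [-2.4, 0.1, 3.5]
opening: 0.002
```

{"method": "jog_arm", "body": {"steps": [{"ax": 0,"ay": 0,"az": 0,"tx": 0,"ty": 0,"tz": -0.02,"fingers": 0}]}}

```text
time_s: 8.98
ee_pos: [0.5105, -0.016, 0.0491]
tool_rot: [3.139, 0.001, 1.54]
force: [-1.6, 0.3, 2.6]
opening: 0.002
```

{"method": "jog_arm", "body": {"steps": [{"ax": 0,"ay": 0,"az": 0,"tx": 0,"ty": 0,"tz": -0.02,"fingers": 0}]}}

```text
time_s: 9.1
ee_pos: [0.5105, -0.0161, 0.0486]
tool_rot: [3.139, 0.001, 1.54]
force: [-2.2, 0.5, 3.1]
opening: 0.002
```

{"method": "jog_arm", "body": {"steps": [{"ax": 0,"ay": 0,"az": 0,"tx": 0,"ty": 0,"tz": -0.02,"fingers": 0}]}}

```text
time_s: 9.22
ee_pos: [0.5105, -0.0161, 0.0479]
tool_rot: [3.139, 0.001, 1.54]
force: [-1.8, -0.6, 2.1]
opening: -0.001
```

{"method": "jog_arm", "body": {"steps": [{"ax": 0,"ay": 0,"az": 0,"tx": 0,"ty": 0,"tz": -0.02,"fingers": 0}]}}

```text
time_s: 9.35
ee_pos: [0.5105, -0.016, 0.0472]
tool_rot: [3.139, 0.001, 1.54]
force: [-0.6, 0.4, 1.6]
opening: 0.0
```

{"method": "jog_arm", "body": {"steps": [{"ax": 0,"ay": 0,"az": 0,"tx": 0,"ty": 0,"tz": -0.02,"fingers": 0}]}}

```text
time_s: 9.48
ee_pos: [0.5105, -0.0161, 0.0464]
tool_rot: [3.139, 0.001, 1.54]
force: [-1.0, 0.7, 0.3]
opening: -0.005
```

{"method": "jog_arm", "body": {"steps": [{"ax": 0,"ay": 0,"az": 0,"tx": 0,"ty": 0,"tz": -0.02,"fingers": 0}]}}

```text
time_s: 9.6
ee_pos: [0.5105, -0.016, 0.0457]
tool_rot: [3.139, 0.001, 1.54]
force: [-0.4, -0.3, 0.5]
opening: 0.001
```

{"method": "jog_arm", "body": {"steps": [{"ax": 0,"ay": 0,"az": 0,"tx": 0,"ty": 0,"tz": -0.015,"fingers": 0}]}}

```text
time_s: 9.72
ee_pos: [0.5106, -0.016, 0.0454]
tool_rot: [3.139, 0.001, 1.54]
force: [-4.2, 0.2, 8.1]
opening: 0.001
```

{"method": "jog_arm", "body": {"steps": [{"ax": 0,"ay": 0,"az": 0,"tx": 0,"ty": 0,"tz": -0.015,"fingers": 0}]}}

```text
time_s: 9.85
ee_pos: [0.5106, -0.0161, 0.0455]
tool_rot: [3.139, 0.001, 1.54]
force: [-5.5, 0.3, 9.8]
opening: 0.001
```

{"method": "jog_arm", "body": {"steps": [{"ax": 0,"ay": 0,"az": 0,"tx": 0,"ty": 0,"tz": -0.015,"fingers": 0}]}}

```text
time_s: 9.98
ee_pos: [0.5106, -0.0161, 0.0455]
tool_rot: [3.139, 0.001, 1.54]
force: [-4.2, 0.7, 9.3]
opening: -0.001
```

L2's key gave way at about 3.5 N and reached its stop at 5.5 mm, holding about 9 N, so it looks like the worn one. Lifting, then on to L3.

{"method": "jog_arm", "body": {"steps": [{"ax": 0,"ay": 0,"az": 0,"tx": 0,"ty": 0,"tz": 0.2,"fingers": 0},{"ax": 0,"ay": 0,"az": 0,"tx": 0,"ty": 0,"tz": 1,"fingers": 0},{"ax": 0,"ay": 0,"az": 0,"tx": 0,"ty": 0,"tz": 1,"fingers": 0},{"ax": 0,"ay": 0,"az": 0.01,"tx": 0.3,"ty": -0.3,"tz": 0.5,"fingers": 0},{"ax": 0,"ay": 0,"az": 0.02,"tx": 0.6,"ty": -1,"tz": 0,"fingers": 0}]}}

```text
time_s: 10.6
ee_pos: [0.5376, -0.0546, 0.1303]
tool_rot: [3.138, 0.002, 1.735]
force: [1.5, 0.1, -0.2]
opening: 0.0
```

{"method": "jog_arm", "body": {"steps": [{"ax": 0,"ay": 0,"az": 0.02,"tx": 0.6,"ty": -1,"tz": 0,"fingers": 0},{"ax": 0,"ay": 0,"az": 0.02,"tx": 0.6,"ty": -1,"tz": 0,"fingers": 0},{"ax": 0,"ay": 0,"az": 0.02,"tx": 0.6,"ty": -1,"tz": 0,"fingers": 0},{"ax": 0,"ay": 0,"az": 0.02,"tx": 0.6,"ty": -1,"tz": 0,"fingers": 0},{"ax": 0,"ay": 0,"az": 0,"tx": 0,"ty": 0,"tz": 0,"fingers": 0}]}}

```text
time_s: 11.22
ee_pos: [0.6127, -0.1801, 0.1316]
tool_rot: [3.137, 0.003, 2.256]
force: [0.5, 0.3, -0.2]
opening: 0.003
```

```bash
python3 w.py w5;python3 v.py side s5 190 170 310 280
```

```text
11.275 [ 0.6122 -0.1792  0.1317] [3.137e+00 3.000e-03 2.254e+00] [-0.12  0.03 -0.32] q [-0.33  0.08  1.66  0.    1.4  -1.01]
brt [245.3  22.7] [ 216    0   60   52 2624] [ 0.5248 -0.0823  0.04  ]
brt [505.8  65.2] [498  39  14  51 507] [0.6915 0.0181 0.04  ]
brt [ 17.  184.6] [  0 156  36  61 240] [ 0.4526 -0.2943  0.04  ]
brt [ 80.8 247.7] [    0   159   191   158 15258] [ 0.5221 -0.3124  0.04  ]
brt [250.3 198.6] [236 184  30  31 716] [ 0.6101 -0.1819  0.04  ]
brt [ 32.1 309.7] [  0 291  64  38 159] [ 0.5186 -0.3997  0.04  ]
brt [345.6 319.1] [334 308  24  24 262] [ 0.7592 -0.2191  0.04  ]
```

View pics/w5.png

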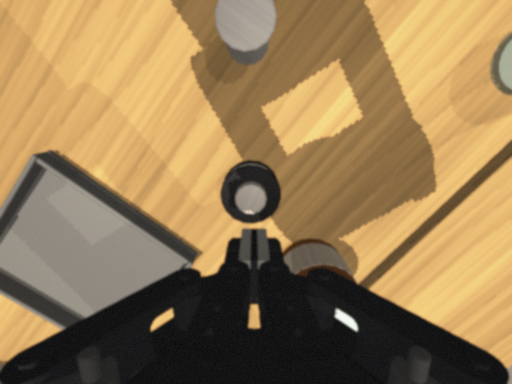

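View pics/s5.png

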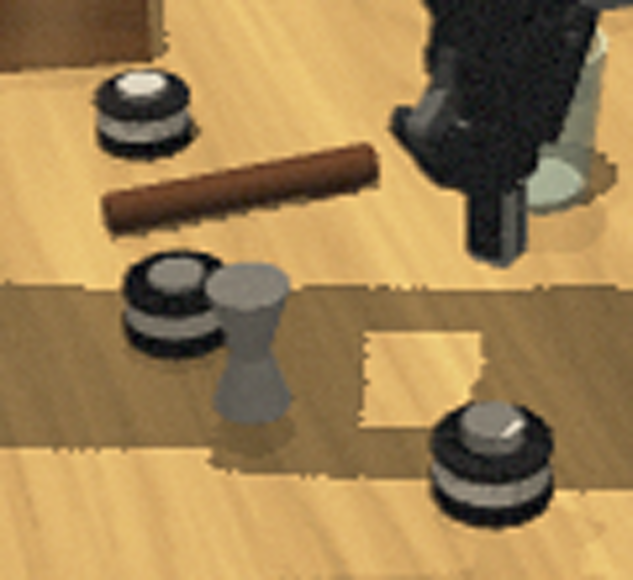

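L2's key is down and L3's is still up at (250,199), giving (0.610,-0.182). The jar at (318,262) has enough clearance. Going down on L3.

{"method": "jog_arm", "body": {"steps": [{"ax": 0,"ay": 0,"az": 0,"tx": -0.05,"ty": -0.1,"tz": -0.8,"fingers": 0},{"ax": 0,"ay": 0,"az": 0,"tx": 0,"ty": 0,"tz": -0.8,"fingers": 0},{"ax": 0,"ay": 0,"az": 0,"tx": 0,"ty": 0,"tz": -0.7,"fingers": 0},{"ax": 0,"ay": 0,"az": 0,"tx": 0,"ty": 0,"tz": -0.1,"fingers": 0},{"ax": 0,"ay": 0,"az": 0,"tx": 0,"ty": 0,"tz": 0,"fingers": 0}]}}

```text
time_s: 11.95
ee_pos: [0.6099, -0.1785, 0.0597]
tool_rot: [3.135, 0.005, 2.252]
force: [0.3, -0.3, 0.5]
opening: 0.0
```

{"method": "jog_arm", "body": {"steps": [{"ax": 0,"ay": 0,"az": 0,"tx": 0.02,"ty": -0.13,"tz": -0.08,"fingers": 0},{"ax": 0,"ay": 0,"az": 0,"tx": 0,"ty": -0.03,"tz": -0.08,"fingers": 0},{"ax": 0,"ay": 0,"az": 0,"tx": 0,"ty": 0,"tz": -0.04,"fingers": 0},{"ax": 0,"ay": 0,"az": 0,"tx": 0,"ty": 0,"tz": 0,"fingers": 0}]}}

```text
time_s: 12.45
ee_pos: [0.6114, -0.1839, 0.0553]
tool_rot: [3.133, 0.007, 2.252]
force: [-0.8, -0.5, -0.4]
opening: 0.003
```

{"method": "jog_arm", "body": {"steps": [{"ax": 0,"ay": 0,"az": 0,"tx": 0,"ty": 0,"tz": -0.02,"fingers": 0},{"ax": 0,"ay": 0,"az": 0,"tx": 0,"ty": 0,"tz": -0.02,"fingers": 0}]}}

```text
time_s: 12.7
ee_pos: [0.6114, -0.1839, 0.0542]
tool_rot: [3.133, 0.007, 2.252]
force: [-0.2, 0.1, -0.1]
opening: -0.0
```

{"method": "jog_arm", "body": {"steps": [{"ax": 0,"ay": 0,"az": 0,"tx": 0,"ty": 0,"tz": -0.02,"fingers": 0},{"ax": 0,"ay": 0,"az": 0,"tx": 0,"ty": 0,"tz": -0.02,"fingers": 0}]}}

```text
time_s: 12.95
ee_pos: [0.6114, -0.1839, 0.0529]
tool_rot: [3.133, 0.007, 2.252]
force: [-0.4, 0.2, 0.5]
opening: 0.0
```

{"method": "jog_arm", "body": {"steps": [{"ax": 0,"ay": 0,"az": 0,"tx": 0,"ty": 0,"tz": -0.02,"fingers": 0}]}}

```text
time_s: 13.08
ee_pos: [0.6114, -0.1839, 0.0523]
tool_rot: [3.133, 0.007, 2.252]
force: [-0.5, 0.0, -0.5]
opening: 0.001
```

{"method": "jog_arm", "body": {"steps": [{"ax": 0,"ay": 0,"az": 0,"tx": 0,"ty": 0,"tz": -0.02,"fingers": 0}]}}

```text
time_s: 13.2
ee_pos: [0.6114, -0.1839, 0.0516]
tool_rot: [3.133, 0.007, 2.252]
force: [0.6, 0.5, -0.6]
opening: -0.001
```

{"method": "jog_arm", "body": {"steps": [{"ax": 0,"ay": 0,"az": 0,"tx": 0,"ty": 0,"tz": -0.02,"fingers": 0}]}}

```text
time_s: 13.32
ee_pos: [0.6115, -0.1839, 0.051]
tool_rot: [3.133, 0.007, 2.252]
force: [0.4, -0.5, 0.5]
opening: 0.004
```

{"method": "jog_arm", "body": {"steps": [{"ax": 0,"ay": 0,"az": 0,"tx": 0,"ty": 0,"tz": -0.02,"fingers": 0}]}}

```text
time_s: 13.45
ee_pos: [0.6115, -0.1839, 0.0505]
tool_rot: [3.133, 0.007, 2.252]
force: [-2.1, 0.6, 4.2]
opening: 0.002
```

{"method": "jog_arm", "body": {"steps": [{"ax": 0,"ay": 0,"az": 0,"tx": 0,"ty": 0,"tz": -0.02,"fingers": 0}]}}

```text
time_s: 13.58
ee_pos: [0.6115, -0.1839, 0.0502]
tool_rot: [3.133, 0.007, 2.252]
force: [-3.2, 0.0, 5.4]
opening: -0.007
```

{"method": "jog_arm", "body": {"steps": [{"ax": 0,"ay": 0,"az": 0,"tx": 0,"ty": 0,"tz": -0.02,"fingers": 0}]}}

```text
time_s: 13.7
ee_pos: [0.6115, -0.1839, 0.0499]
tool_rot: [3.133, 0.007, 2.252]
force: [-3.5, 0.6, 6.0]
opening: -0.001
```

{"method": "jog_arm", "body": {"steps": [{"ax": 0,"ay": 0,"az": 0,"tx": 0,"ty": 0,"tz": -0.02,"fingers": 0}]}}

```text
time_s: 13.82
ee_pos: [0.6115, -0.1839, 0.0497]
tool_rot: [3.133, 0.007, 2.252]
force: [-3.6, 0.5, 7.1]
opening: -0.005
```

{"method": "jog_arm", "body": {"steps": [{"ax": 0,"ay": 0,"az": 0,"tx": 0,"ty": 0,"tz": -0.02,"fingers": 0}]}}

```text
time_s: 13.95
ee_pos: [0.6115, -0.1839, 0.0496]
tool_rot: [3.133, 0.007, 2.252]
force: [-4.0, 0.8, 6.6]
opening: 0.001
```

{"method": "jog_arm", "body": {"steps": [{"ax": 0,"ay": 0,"az": 0,"tx": -0.01,"ty": 0,"tz": -0.025,"fingers": 0}]}}

```text
time_s: 14.08
ee_pos: [0.6114, -0.1839, 0.0494]
tool_rot: [3.133, 0.008, 2.252]
force: [-0.9, 1.2, 8.2]
opening: -0.002
```

{"method": "jog_arm", "body": {"steps": [{"ax": 0,"ay": 0,"az": 0,"tx": -0.01,"ty": 0,"tz": -0.025,"fingers": 0}]}}

```text
time_s: 14.2
ee_pos: [0.6114, -0.1839, 0.0493]
tool_rot: [3.132, 0.008, 2.252]
force: [-2.3, 1.7, 7.7]
opening: -0.004
```

{"method": "jog_arm", "body": {"steps": [{"ax": 0,"ay": 0,"az": 0,"tx": -0.01,"ty": 0,"tz": -0.025,"fingers": 0}]}}

```text
time_s: 14.32
ee_pos: [0.6114, -0.1839, 0.0492]
tool_rot: [3.132, 0.009, 2.252]
force: [-2.1, 2.1, 7.1]
opening: 0.002
```

{"method": "jog_arm", "body": {"steps": [{"ax": 0,"ay": 0,"az": 0,"tx": 0,"ty": 0,"tz": -0.03,"fingers": 0}]}}

```text
time_s: 14.45
ee_pos: [0.6115, -0.1839, 0.049]
tool_rot: [3.131, 0.009, 2.252]
force: [-5.2, 1.8, 8.3]
opening: 0.004
```

{"method": "jog_arm", "body": {"steps": [{"ax": 0,"ay": 0,"az": 0,"tx": 0,"ty": 0,"tz": -0.03,"fingers": 0}]}}

```text
time_s: 14.58
ee_pos: [0.6115, -0.1839, 0.0486]
tool_rot: [3.131, 0.009, 2.252]
force: [-4.8, 0.8, 8.5]
opening: 0.004
```

{"method": "jog_arm", "body": {"steps": [{"ax": 0,"ay": 0,"az": 0,"tx": 0,"ty": 0,"tz": -0.028,"fingers": 0}]}}

```text
time_s: 14.7
ee_pos: [0.6115, -0.1839, 0.0483]
tool_rot: [3.131, 0.009, 2.252]
force: [-5.1, 1.6, 8.1]
opening: -0.002
```

{"method": "jog_arm", "body": {"steps": [{"ax": 0,"ay": 0,"az": 0,"tx": 0,"ty": 0,"tz": -0.025,"fingers": 0}]}}

```text
time_s: 14.82
ee_pos: [0.6115, -0.1839, 0.0481]
tool_rot: [3.131, 0.009, 2.252]
force: [-4.3, 1.7, 7.9]
opening: 0.002
```

{"method": "jog_arm", "body": {"steps": [{"ax": 0,"ay": 0,"az": 0,"tx": 0,"ty": 0,"tz": -0.025,"fingers": 0}]}}

```text
time_s: 14.95
ee_pos: [0.6115, -0.1839, 0.0479]
tool_rot: [3.131, 0.009, 2.252]
force: [-4.4, 1.0, 7.3]
opening: 0.001
```

{"method": "jog_arm", "body": {"steps": [{"ax": 0,"ay": 0,"az": 0,"tx": 0,"ty": 0,"tz": -0.025,"fingers": 0}]}}

```text
time_s: 15.08
ee_pos: [0.6115, -0.1839, 0.0476]
tool_rot: [3.131, 0.009, 2.252]
force: [-4.6, 1.7, 7.7]
opening: -0.0
```

{"method": "jog_arm", "body": {"steps": [{"ax": 0,"ay": 0,"az": 0,"tx": 0,"ty": 0,"tz": -0.025,"fingers": 0}]}}

```text
time_s: 15.2
ee_pos: [0.6115, -0.1839, 0.0474]
tool_rot: [3.131, 0.009, 2.252]
force: [-4.3, 2.3, 6.7]
opening: 0.001
```

{"method": "jog_arm", "body": {"steps": [{"ax": 0,"ay": 0,"az": 0,"tx": 0,"ty": 0,"tz": -0.02,"fingers": 0}]}}

```text
time_s: 15.32
ee_pos: [0.6114, -0.1839, 0.0472]
tool_rot: [3.131, 0.009, 2.252]
force: [-4.2, 0.7, 7.2]
opening: 0.001
```

{"method": "jog_arm", "body": {"steps": [{"ax": 0,"ay": 0,"az": 0,"tx": 0,"ty": 0,"tz": -0.02,"fingers": 0}]}}

```text
time_s: 15.45
ee_pos: [0.6115, -0.1839, 0.047]
tool_rot: [3.131, 0.009, 2.252]
force: [-3.3, 0.8, 6.8]
opening: 0.003
```

{"method": "jog_arm", "body": {"steps": [{"ax": 0,"ay": 0,"az": 0,"tx": 0,"ty": 0,"tz": -0.02,"fingers": 0}]}}

```text
time_s: 15.58
ee_pos: [0.6114, -0.1839, 0.0468]
tool_rot: [3.131, 0.01, 2.252]
force: [-3.9, 1.1, 5.8]
opening: 0.002
```

{"method": "jog_arm", "body": {"steps": [{"ax": 0,"ay": 0,"az": 0,"tx": 0,"ty": 0,"tz": -0.02,"fingers": 0}]}}

```text
time_s: 15.7
ee_pos: [0.6115, -0.1839, 0.0465]
tool_rot: [3.131, 0.01, 2.252]
force: [-3.6, 1.3, 6.3]
opening: 0.002
```

{"method": "jog_arm", "body": {"steps": [{"ax": 0,"ay": 0,"az": 0,"tx": 0,"ty": 0,"tz": -0.02,"fingers": 0}]}}

```text
time_s: 15.82
ee_pos: [0.6114, -0.1839, 0.0462]
tool_rot: [3.131, 0.01, 2.252]
force: [-3.2, 1.1, 4.6]
opening: 0.0
```

{"method": "jog_arm", "body": {"steps": [{"ax": 0,"ay": 0,"az": 0,"tx": 0,"ty": 0,"tz": -0.02,"fingers": 0}]}}

```text
time_s: 15.95
ee_pos: [0.6114, -0.1839, 0.0457]
tool_rot: [3.131, 0.01, 2.252]
force: [-2.3, 0.7, 3.2]
opening: -0.002
```

{"method": "jog_arm", "body": {"steps": [{"ax": 0,"ay": 0,"az": 0,"tx": 0,"ty": 0,"tz": -0.018,"fingers": 0}]}}

```text
time_s: 16.08
ee_pos: [0.6114, -0.1839, 0.0451]
tool_rot: [3.131, 0.01, 2.252]
force: [-0.4, 0.3, 1.5]
opening: 0.005
```

{"method": "jog_arm", "body": {"steps": [{"ax": 0,"ay": 0,"az": 0,"tx": 0,"ty": 0,"tz": -0.018,"fingers": 0}]}}

```text
time_s: 16.2
ee_pos: [0.6114, -0.1839, 0.0443]
tool_rot: [3.131, 0.01, 2.252]
force: [-0.3, -1.4, 0.4]
opening: -0.001
```

{"method": "jog_arm", "body": {"steps": [{"ax": 0,"ay": 0,"az": 0,"tx": 0,"ty": 0,"tz": -0.015,"fingers": 0}]}}

```text
time_s: 16.32
ee_pos: [0.6114, -0.1839, 0.0436]
tool_rot: [3.131, 0.01, 2.252]
force: [-0.4, -0.2, 3.3]
opening: 0.003
```

{"method": "jog_arm", "body": {"steps": [{"ax": 0,"ay": 0,"az": 0,"tx": 0,"ty": 0,"tz": -0.015,"fingers": 0}]}}

```text
time_s: 16.45
ee_pos: [0.6115, -0.1839, 0.0435]
tool_rot: [3.131, 0.01, 2.252]
force: [-4.3, 2.1, 10.0]
opening: -0.002
```

{"method": "jog_arm", "body": {"steps": [{"ax": 0,"ay": 0,"az": 0,"tx": 0,"ty": 0,"tz": -0.015,"fingers": 0}]}}

```text
time_s: 16.58
ee_pos: [0.6115, -0.1839, 0.0435]
tool_rot: [3.131, 0.01, 2.252]
force: [-4.5, 1.4, 7.8]
opening: 0.001
```

L3 peaked at about 8.5 N and reached its stop at 7.4 mm, so L2 (about 3.5 N) is the worn lamp. I'll lift, go back above L2 and open the fingers.

{"method": "jog_arm", "body": {"steps": [{"ax": 0,"ay": 0,"az": 0,"tx": 0,"ty": 0,"tz": 0.2,"fingers": 0},{"ax": 0,"ay": 0,"az": 0,"tx": 0,"ty": 0,"tz": 1,"fingers": 0},{"ax": 0,"ay": 0,"az": 0,"tx": 0,"ty": 0,"tz": 1,"fingers": 0},{"ax": 0,"ay": 0,"az": -0.01,"tx": -0.4,"ty": 0.5,"tz": 1,"fingers": 0},{"ax": 0,"ay": 0,"az": -0.01,"tx": -0.6,"ty": 1,"tz": 0.2,"fingers": 0.5}]}}

```text
time_s: 17.2
ee_pos: [0.5809, -0.1391, 0.1482]
tool_rot: [3.131, 0.009, 2.122]
force: [0.8, 0.1, -0.2]
opening: 0.203
```

{"method": "jog_arm", "body": {"steps": [{"ax": 0,"ay": 0,"az": -0.012,"tx": -0.6,"ty": 1,"tz": 0,"fingers": 1},{"ax": 0,"ay": 0,"az": -0.012,"tx": -0.6,"ty": 1,"tz": 0,"fingers": 1},{"ax": 0,"ay": 0,"az": -0.012,"tx": -0.6,"ty": 1,"tz": 0,"fingers": 1},{"ax": 0,"ay": 0,"az": -0.012,"tx": -0.6,"ty": 1,"tz": 0,"fingers": 1},{"ax": 0,"ay": 0,"az": 0,"tx": 0,"ty": 0,"tz": 0,"fingers": 1}]}}

```text
time_s: 17.82
ee_pos: [0.5062, -0.0146, 0.1507]
tool_rot: [3.128, 0.01, 1.81]
force: [0.3, -0.1, 0.9]
opening: 0.999
```

```bash
cat >> w.py <<'E'
yaw=float(sys.argv[2]) if len(sys.argv)>2 else s["tool_rot"][2]
print("fix rot",((R.from_euler('xyz',[np.pi,0,yaw])*R.from_euler('xyz',s["tool_rot"]).inv()).as_rotvec()/2/np.pi).round(4),"open",s["opening"])
E
python3 w.py w6 1.83;python3 v.py side s6 190 170 310 280
```

```text
17.875 [ 0.5068 -0.0154  0.1508] [3.127 0.011 1.81 ] [ 0.83 -1.53  0.02] q [-0.08 -0.23  1.92 -0.01  1.43 -0.32]
brt [474.8 165.2] [ 450  141   51   50 1931] [0.6932 0.055  0.04  ]
brt [254.9 191.9] [242 179  27  27 578] [ 0.5081 -0.0149  0.04  ]
brt [257.7 276.9] [ 238  259   41   37 1185] [ 0.532  -0.1008  0.04  ]
fix rot [0.0011 0.0026 0.0031] open 1.0000325159158883
```

View pics/w6.png

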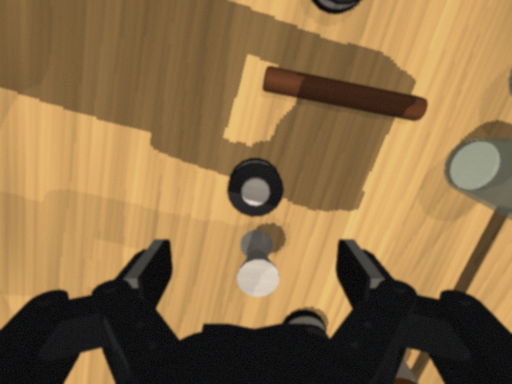

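View pics/s6.png

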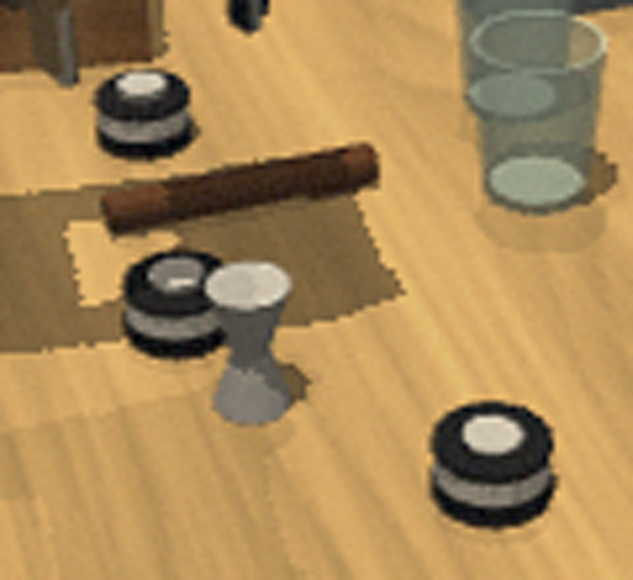

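All three keys are down and nothing has been displaced. The open jaws straddle L2 at (255,190), with the jigger at (258,277) off the jaw axis. Correcting the tilt and going down.

{"method": "jog_arm", "body": {"steps": [{"ax": 0.0011,"ay": 0.0026,"az": 0.003,"tx": 0.1,"ty": -0.03,"tz": -0.9,"fingers": 1},{"ax": 0,"ay": 0,"az": 0,"tx": 0,"ty": 0,"tz": -0.9,"fingers": 1},{"ax": 0,"ay": 0,"az": 0,"tx": 0,"ty": 0,"tz": -0.9,"fingers": 1},{"ax": 0,"ay": 0,"az": 0,"tx": 0,"ty": 0,"tz": -0.3,"fingers": 1},{"ax": 0,"ay": 0,"az": 0,"tx": 0,"ty": 0,"tz": 0,"fingers": 1}]}}

```text
time_s: 18.55
ee_pos: [0.511, -0.0202, 0.0546]
tool_rot: [-3.137, -0.002, 1.831]
force: [0.2, 0.4, 0.0]
opening: 0.999
```

```bash
python3 w.py w7 1.83
```

```text
18.6 [ 0.5111 -0.0202  0.055 ] [-3.138e+00 -2.000e-03  1.831e+00] [ 0.39 -0.01 -0.5 ] q [-0.09 -0.12  1.99  0.    1.28 -0.35]
brt [253.5 228. ] [ 232  208   44   41 1403] [ 0.5082 -0.0134  0.04  ]
brt [240.1 293.7] [233 278  18  39 338] [ 0.5114 -0.0579  0.04  ]
fix rot [-0.0001 -0.0006 -0.0001] open 1.000701208828964
```

View pics/w7.png

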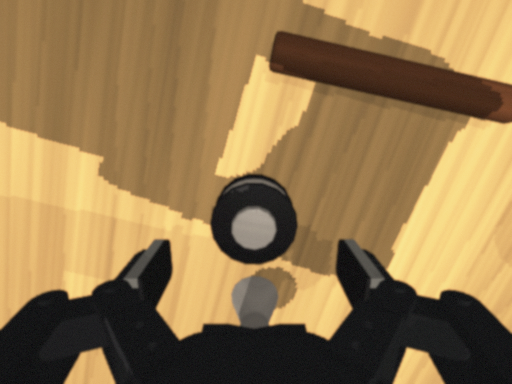

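{"method": "jog_arm", "body": {"steps": [{"ax": 0,"ay": -0.0006,"az": 0,"tx": -0.05,"ty": 0.13,"tz": -0.5,"fingers": 1},{"ax": 0,"ay": 0,"az": 0,"tx": 0,"ty": 0,"tz": -0.5,"fingers": 1},{"ax": 0,"ay": 0,"az": 0,"tx": 0,"ty": 0,"tz": -0.2,"fingers": 1},{"ax": 0,"ay": 0,"az": 0,"tx": 0,"ty": 0,"tz": 0,"fingers": 1}]}}

```text
time_s: 19.1
ee_pos: [0.5102, -0.0161, 0.0179]
tool_rot: [3.139, -0.0, 1.831]
force: [0.1, -0.2, 0.6]
opening: 0.997
```

{"method": "jog_arm", "body": {"steps": [{"ax": 0,"ay": 0,"az": 0,"tx": 0,"ty": 0,"tz": -0.12,"fingers": 1},{"ax": 0,"ay": 0,"az": 0,"tx": 0,"ty": 0,"tz": 0,"fingers": 0.75},{"ax": 0,"ay": 0,"az": 0,"tx": 0,"ty": 0,"tz": 0,"fingers": 0.5},{"ax": 0,"ay": 0,"az": 0,"tx": 0,"ty": 0,"tz": 0,"fingers": 0.4}], "newtons": 35}}

```text
time_s: 19.6
ee_pos: [0.5108, -0.0161, 0.0151]
tool_rot: [3.138, 0.0, 1.831]
force: [-0.1, -0.5, -2.6]
opening: 0.617
```

{"method": "jog_arm", "body": {"steps": [{"ax": 0,"ay": 0,"az": 0,"tx": 0,"ty": 0,"tz": 0,"fingers": 0.3},{"ax": 0,"ay": 0,"az": 0,"tx": 0,"ty": 0,"tz": 0,"fingers": 0.3}], "newtons": 35}}

```text
time_s: 19.85
ee_pos: [0.5108, -0.0162, 0.0151]
tool_rot: [3.138, 0.0, 1.831]
force: [0.5, -0.0, -1.9]
opening: 0.618
```

```bash
python3 w.py w8;python3 v.py side s8 190 170 310 280
```

```text
19.9 [ 0.5107 -0.0161  0.0151] [3.138 0.    1.831] [ 0.57 -0.58 -1.59] q [-0.08 -0.08  2.03  0.    1.19 -0.34]
brt [254.7 212.2] [215 205  80  22 402] [0.5022 0.0144 0.04  ]
brt [254.  270.3] [ 226  245   56   52 2252] [ 0.5089 -0.0119  0.04  ]
brt [252.3 322.3] [235 318  36   9 181] [ 0.5152 -0.0388  0.04  ]
fix rot [-0.0001  0.0006 -0.    ] open 0.6215957547573141
```

View pics/s8.png

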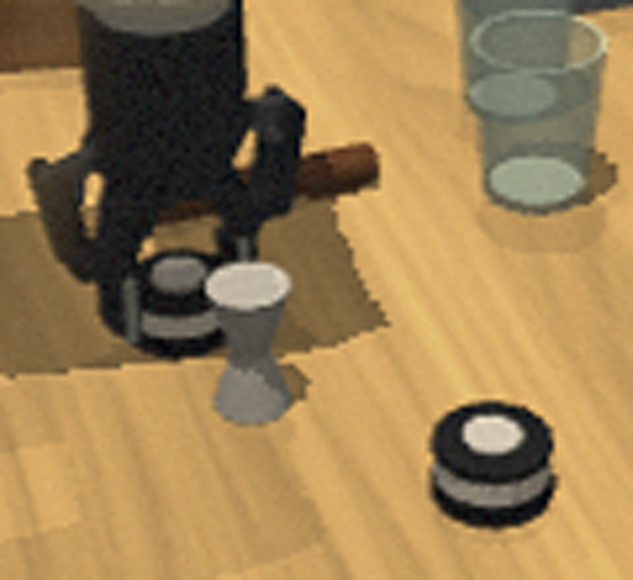

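The grip opening of 0.62 × 85 ≈ 53 mm matches the 54 mm puck, and the jigger hasn't been touched. Lifting straight up.

{"method": "jog_arm", "body": {"steps": [{"ax": 0,"ay": 0,"az": 0,"tx": 0,"ty": 0,"tz": 0.3,"fingers": 0.3},{"ax": 0,"ay": 0,"az": 0,"tx": 0,"ty": 0,"tz": 0.6,"fingers": 0.3},{"ax": 0,"ay": 0,"az": 0,"tx": 0,"ty": 0,"tz": 0.8,"fingers": 0.3},{"ax": 0,"ay": 0,"az": 0,"tx": 0,"ty": 0,"tz": 0.9,"fingers": 0.3},{"ax": 0,"ay": 0,"az": 0,"tx": 0,"ty": 0,"tz": 0.8,"fingers": 0.3}]}}

```text
time_s: 20.58
ee_pos: [0.5099, -0.0161, 0.1232]
tool_rot: [3.139, 0.0, 1.831]
force: [0.0, 0.3, -1.7]
opening: 0.618
```

{"method": "jog_arm", "body": {"steps": [{"ax": 0,"ay": 0,"az": 0,"tx": 0,"ty": 0,"tz": 0.5,"fingers": 0.3},{"ax": 0,"ay": 0,"az": 0,"tx": 0,"ty": 0,"tz": 0,"fingers": 0.3}]}}

```text
time_s: 20.82
ee_pos: [0.5107, -0.0161, 0.1422]
tool_rot: [3.135, 0.002, 1.831]
force: [0.2, -0.2, -2.6]
opening: 0.62
```

```bash
python3 w.py w9;python3 v.py side s9 150 130 350 360
```

```text
20.875 [ 0.5104 -0.0161  0.1413] [3.136e+00 1.000e-03 1.831e+00] [ 0.28  0.16 -1.8 ] q [-0.08 -0.21  1.92  0.    1.42 -0.34]
brt [483.9 171.7] [ 453  146   59   57 2606] [0.6973 0.0548 0.04  ]
brt [256.2 211.5] [219 206  74  19 325] [ 0.5167 -0.0306  0.04  ]
brt [253.9 270.6] [ 227  246   55   50 2169] [ 0.5302 -0.0893  0.04  ]
fix rot [-0.      0.0009 -0.    ] open 0.6151620457274511
```

View pics/s9.png

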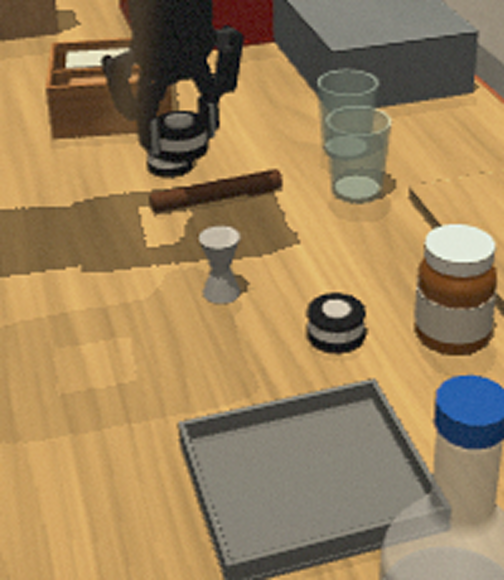

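View pics/w9.png

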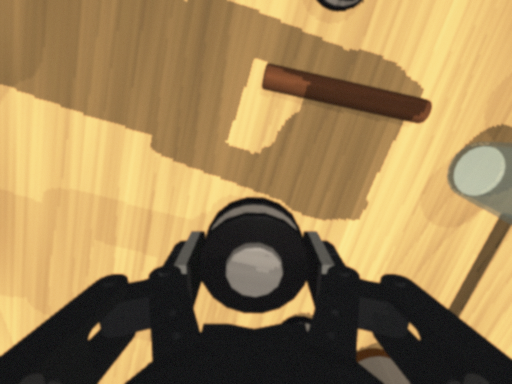

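The lamp is held level at about 1.8 N. Carrying it over the jigger, with about 60 mm clearance, to the tray.

{"method": "jog_arm", "body": {"steps": [{"ax": 0,"ay": 0.0009,"az": 0,"tx": 0.05,"ty": -0.5,"tz": 0,"fingers": 0.3},{"ax": 0,"ay": 0,"az": 0,"tx": 0.08,"ty": -0.9,"tz": 0,"fingers": 0.3},{"ax": 0,"ay": 0,"az": 0,"tx": 0.08,"ty": -0.9,"tz": 0,"fingers": 0.3},{"ax": 0,"ay": 0,"az": 0,"tx": 0.08,"ty": -0.9,"tz": 0,"fingers": 0.3},{"ax": 0,"ay": 0,"az": 0,"tx": 0.08,"ty": -0.9,"tz": 0,"fingers": 0.3}]}}

```text
time_s: 21.55
ee_pos: [0.5195, -0.1444, 0.1354]
tool_rot: [-3.133, -0.004, 1.833]
force: [0.9, -0.9, -1.6]
opening: 0.622
```

{"method": "jog_arm", "body": {"steps": [{"ax": 0,"ay": 0,"az": 0,"tx": 0.08,"ty": -0.9,"tz": 0,"fingers": 0.3},{"ax": 0,"ay": 0,"az": 0,"tx": 0.08,"ty": -0.9,"tz": 0,"fingers": 0.3},{"ax": 0,"ay": 0,"az": 0,"tx": 0.08,"ty": -0.9,"tz": 0,"fingers": 0.3},{"ax": 0,"ay": 0,"az": 0,"tx": 0.08,"ty": -0.9,"tz": 0,"fingers": 0.3},{"ax": 0,"ay": 0,"az": 0,"tx": 0.08,"ty": -0.9,"tz": 0,"fingers": 0.3}]}}

```text
time_s: 22.18
ee_pos: [0.5288, -0.288, 0.1297]
tool_rot: [-3.126, -0.009, 1.831]
force: [1.0, 0.2, -2.3]
opening: 0.619
```

{"method": "jog_arm", "body": {"steps": [{"ax": 0,"ay": 0,"az": 0,"tx": 0.08,"ty": -0.9,"tz": 0,"fingers": 0.3},{"ax": 0,"ay": 0,"az": 0,"tx": 0.08,"ty": -0.9,"tz": 0,"fingers": 0.3},{"ax": 0,"ay": 0,"az": 0,"tx": 0,"ty": -0.3,"tz": 0,"fingers": 0.3},{"ax": 0,"ay": 0,"az": 0,"tx": 0,"ty": 0,"tz": 0,"fingers": 0.3}]}}

```text
time_s: 22.68
ee_pos: [0.5315, -0.3568, 0.1258]
tool_rot: [-3.122, -0.013, 1.829]
force: [0.6, 0.5, -1.8]
opening: 0.622
```

```bash
python3 w.py w10;python3 v.py scene s10 60 110 320 270
```

```text
22.725 [ 0.5316 -0.3564  0.1259] [-3.122 -0.013  1.829] [ 0.4  -1.22 -2.62] q [-0.63  0.11  1.64 -0.01  1.42 -0.88]
brt [428.5   7.7] [410   0  40  20 582] [ 0.6086 -0.1919  0.04  ]
brt [163.5 161.2] [148  71  31 174 799] [ 0.4509 -0.343   0.04  ]
brt [250.4 157.1] [  160    81   201   152 18527] [ 0.517  -0.3219  0.04  ]
brt [255.5 211.6] [218 206  75  19 327] [ 0.5326 -0.3649  0.04  ]
brt [254.  270.6] [ 227  246   55   50 2166] [ 0.5455 -0.4189  0.04  ]
fix rot [-0.0012 -0.0035 -0.    ] open 0.6186663545359837
```

View pics/w10.png

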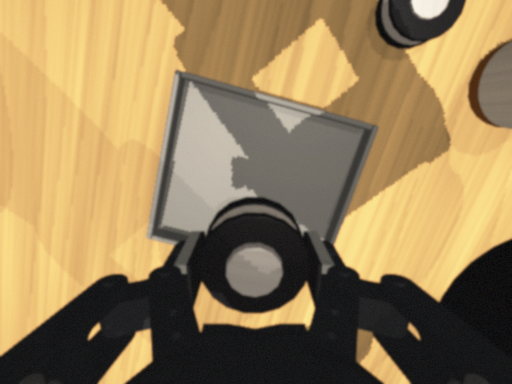

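View pics/s10.png

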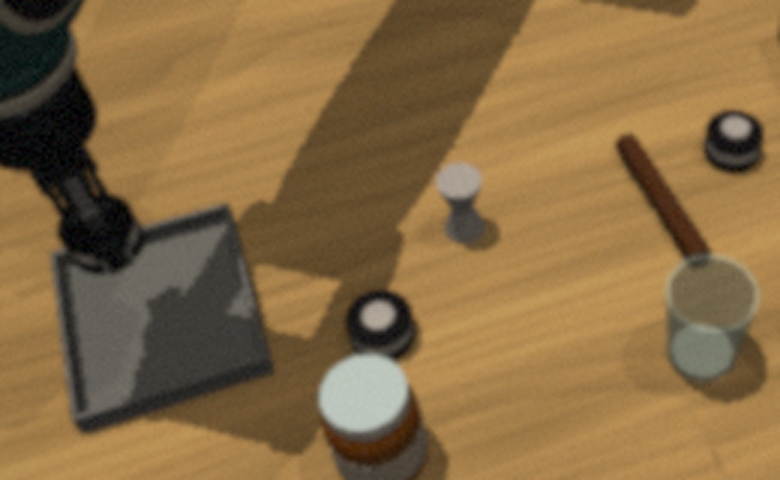

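The wrist view shows the tray's rim corners at about (180,72), (377,127) and (150,238). I'll check the tray centre from those.

```bash
python3 - <<'E'
from h import *
_,K,M=cam("wrist")
for p in((180,72),(377,127),(150,238)): print(onz(p,K,M,.024).round(4))
a,b=onz((377,127),K,M,.024),onz((150,238),K,M,.024); print("ctr",(a+b)/2)
E
```

```text
[ 0.4469 -0.273   0.024 ]
[ 0.611  -0.2731  0.024 ]
[ 0.4464 -0.4205  0.024 ]
ctr [ 0.52867459 -0.34679641  0.024     ]
```

{"method": "jog_arm", "body": {"steps": [{"ax": -0.0012,"ay": -0.0035,"az": 0,"tx": 0,"ty": 0.3,"tz": -0.8,"fingers": 0.3},{"ax": 0,"ay": 0,"az": 0,"tx": 0,"ty": 0,"tz": -0.8,"fingers": 0.3},{"ax": 0,"ay": 0,"az": 0,"tx": 0,"ty": 0,"tz": -0.7,"fingers": 0.3},{"ax": 0,"ay": 0,"az": 0,"tx": 0,"ty": 0,"tz": -0.4,"fingers": 0.3},{"ax": 0,"ay": 0,"az": 0,"tx": 0,"ty": 0,"tz": 0,"fingers": 0.3}]}}

```text
time_s: 23.45
ee_pos: [0.5328, -0.344, 0.0444]
tool_rot: [3.139, 0.002, 1.833]
force: [0.1, 0.3, -1.7]
opening: 0.618
```

```bash
python3 w.py w11
```

```text
23.5 [ 0.5331 -0.3442  0.0451] [3.138e+00 3.000e-03 1.833e+00] [-0.2  -0.96 -1.67] q [-0.61  0.15  1.74  0.    1.25 -0.88]
brt [460.2  17.1] [439   0  53  33 718] [ 0.5895 -0.2145  0.04  ]
brt [110.1 175.3] [  95   70   31  212 1456] [ 0.452  -0.3237  0.04  ]
brt [239.9 174. ] [  114    72   304   210 30670] [ 0.5147 -0.3062  0.04  ]
brt [396.  216.3] [365 155  60 126 569] [ 0.5995 -0.3071  0.04  ]
brt [254.6 212.3] [215 205  80  22 427] [ 0.5272 -0.3241  0.04  ]
brt [253.8 270.2] [ 226  244   56   53 2289] [ 0.5357 -0.3575  0.04  ]
brt [207.3 298. ] [196 283  31  27 335] [ 0.5145 -0.382   0.04  ]
brt [293.4 309.8] [ 252  286   63   42 1106] [ 0.5649 -0.377   0.04  ]
fix rot [ 0.0003  0.0006 -0.    ] open 0.6154568291552536
```

Level and over the middle of the tray. I'll lower the last 24 mm until it touches.

{"method": "jog_arm", "body": {"steps": [{"ax": 0.0003,"ay": 0.0006,"az": 0,"tx": -0.05,"ty": -0.05,"tz": -0.4,"fingers": 0.3},{"ax": 0,"ay": 0,"az": 0,"tx": 0,"ty": 0,"tz": -0.2,"fingers": 0.3},{"ax": 0,"ay": 0,"az": 0,"tx": 0,"ty": 0,"tz": 0,"fingers": 0.3}]}}

```text
time_s: 23.88
ee_pos: [0.532, -0.3463, 0.0273]
tool_rot: [3.14, 0.001, 1.833]
force: [0.4, 0.4, -2.2]
opening: 0.619
```

{"method": "jog_arm", "body": {"steps": [{"ax": 0,"ay": 0,"az": 0,"tx": 0,"ty": 0,"tz": -0.08,"fingers": 0.3}]}}

```text
time_s: 24.0
ee_pos: [0.5322, -0.3465, 0.0251]
tool_rot: [3.14, 0.002, 1.833]
force: [0.3, -0.6, -1.8]
opening: 0.617
```

{"method": "jog_arm", "body": {"steps": [{"ax": 0,"ay": 0,"az": 0,"tx": 0,"ty": 0,"tz": -0.04,"fingers": 0.3}]}}

```text
time_s: 24.12
ee_pos: [0.5322, -0.3465, 0.0239]
tool_rot: [3.14, 0.002, 1.833]
force: [0.7, 1.1, -2.3]
opening: 0.62
```

{"method": "jog_arm", "body": {"steps": [{"ax": 0,"ay": 0,"az": 0,"tx": 0,"ty": 0,"tz": -0.04,"fingers": 0.3},{"ax": 0,"ay": 0,"az": 0,"tx": 0,"ty": 0,"tz": -0.04,"fingers": 0.3}]}}

```text
time_s: 24.38
ee_pos: [0.5323, -0.3466, 0.0216]
tool_rot: [3.14, 0.002, 1.833]
force: [0.2, 0.1, -3.0]
opening: 0.619
```

{"method": "jog_arm", "body": {"steps": [{"ax": 0,"ay": 0,"az": 0,"tx": 0,"ty": 0,"tz": -0.03,"fingers": 0.3}]}}

```text
time_s: 24.5
ee_pos: [0.5323, -0.3466, 0.0207]
tool_rot: [3.14, 0.002, 1.833]
force: [-0.8, 0.9, -2.4]
opening: 0.622
```

{"method": "jog_arm", "body": {"steps": [{"ax": 0,"ay": 0,"az": 0,"tx": 0,"ty": 0,"tz": -0.03,"fingers": 0.3}]}}

```text
time_s: 24.62
ee_pos: [0.5324, -0.3466, 0.02]
tool_rot: [3.14, 0.002, 1.833]
force: [-4.5, 2.9, 7.7]
opening: 0.617
```

It's on the tray floor at the expected height. Releasing slowly.

{"method": "jog_arm", "body": {"steps": [{"ax": 0,"ay": 0,"az": 0,"tx": 0,"ty": 0,"tz": 0.015,"fingers": 0.65},{"ax": 0,"ay": 0,"az": 0,"tx": 0,"ty": 0,"tz": 0,"fingers": 0.75},{"ax": 0,"ay": 0,"az": 0,"tx": 0,"ty": 0,"tz": 0,"fingers": 0.9},{"ax": 0,"ay": 0,"az": 0,"tx": 0,"ty": 0,"tz": 0,"fingers": 0.95}]}}

```text
time_s: 25.12
ee_pos: [0.5327, -0.3468, 0.021]
tool_rot: [3.139, 0.003, 1.833]
force: [0.3, -0.2, -0.0]
opening: 0.947
```

{"method": "jog_arm", "body": {"steps": [{"ax": 0,"ay": 0,"az": 0,"tx": 0,"ty": 0,"tz": 0.3,"fingers": 0.95},{"ax": 0,"ay": 0,"az": 0,"tx": 0,"ty": 0,"tz": 0.8,"fingers": 0.95},{"ax": 0,"ay": 0,"az": 0,"tx": 0,"ty": 0,"tz": 1,"fingers": 0.95},{"ax": 0,"ay": 0,"az": 0,"tx": 0,"ty": 0,"tz": 1,"fingers": 0.95},{"ax": 0,"ay": 0,"az": 0,"tx": 0,"ty": 0,"tz": 1,"fingers": 0.95}]}}

```text
time_s: 25.75
ee_pos: [0.5316, -0.3461, 0.1477]
tool_rot: [3.141, 0.001, 1.833]
force: [-0.4, -0.6, -0.4]
opening: 0.949
```

{"method": "jog_arm", "body": {"steps": [{"ax": 0,"ay": 0,"az": 0,"tx": -0.5,"ty": 0,"tz": 1,"fingers": 0.95},{"ax": 0,"ay": 0,"az": 0,"tx": 0,"ty": 0,"tz": 0,"fingers": 0.95}]}}

```text
time_s: 26.0
ee_pos: [0.517, -0.3465, 0.1829]
tool_rot: [3.138, 0.005, 1.833]
force: [0.8, 1.2, -1.1]
opening: 0.952
```

```bash
python3 w.py w12;python3 v.py side s12 150 130 350 360; python3 v.py scene c12 60 110 400 270
```

```text
26.05 [ 0.517  -0.3462  0.1813] [3.139e+00 3.000e-03 1.833e+00] [ 0.52 -0.27  0.67] q [-0.63  0.02  1.64  0.    1.48 -0.89]
brt [400.   36.9] [385  21  31  33 775] [ 0.6071 -0.1846  0.04  ]
brt [209.4 186. ] [174  91 137 166 601] [ 0.4738 -0.3615  0.04  ]
brt [240.  185.2] [ 184   92  144  153 8041] [ 0.5039 -0.3526  0.04  ]
brt [267.1 186.4] [255 174  25  25 497] [ 0.531  -0.3468  0.04  ]
fix rot [ 0.0004  0.0006 -0.    ] open 0.9534371922364399
```

View pics/w12.png

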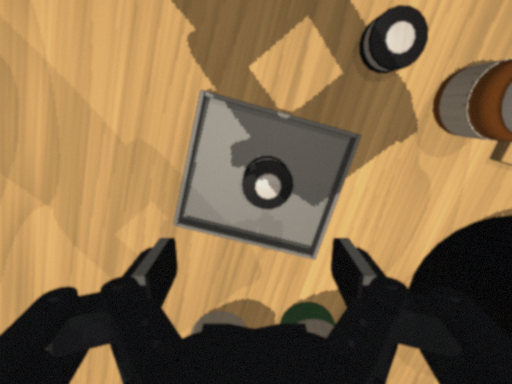

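View pics/s12.png

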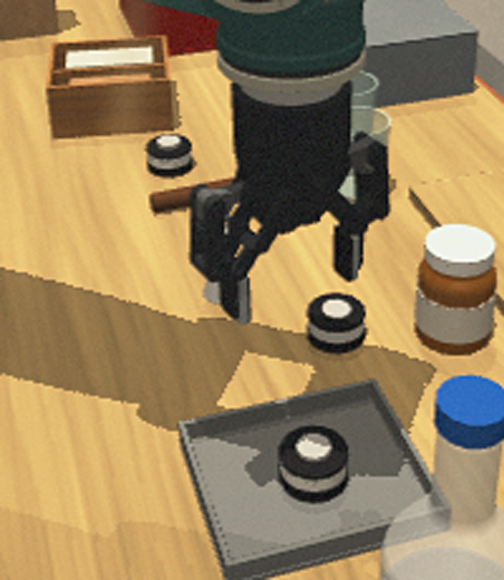

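View pics/c12.png

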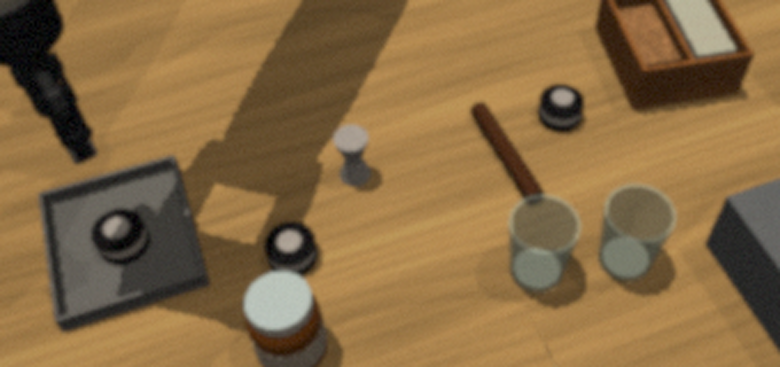

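The lamp stands upright in the middle of the tray. The other two are where they were with their keys down, and the bystanders haven't moved. Handing in.

```bash
python3 -c "
from rig import arm
print(arm.hand_in())"
```

```text
the job is handed in; nothing more can be done
None
```

I pressed all three keys until they clicked and stayed down, then moved the worn lamp into the repair tray and handed the job in at about 26 s.

| Lamp | Position (x, y) | Highest push sampled before the click | Travel to the stop |
|---|---|---|---|
| Left lamp | (0.534, 0.176) | about 6.6 N | about 4.2 mm |
| Middle lamp, by the jigger | (0.509, -0.016) | about 3.5 N (the worn one) | about 5.5 mm |
| Right lamp | (0.611, -0.183) | about 8.5 N | about 7.4 mm |

- **Placing:** I gripped the middle lamp by its sides and lifted it clear of the jigger. I lowered it until it touched the tray floor and released it at about (0.531, -0.347), close to the tray's centre.
- **Final checks:** The last pictures show it upright in the tray. The other two lamps stand where they were with their keys down, nothing else has visibly moved, and the gripper is clear.

Two readings don't fit neatly:
- **Left lamp's peak:** 6.6 N is below the 8–10 N expected of a sound switch. I took force readings only every 1/8 s, so I probably missed the true peak. It was still well above the middle lamp's.
- **Left lamp's stop:** My step there was too big and the force read 17.5 N for a moment, close to the 20 N limit. I saw no reading above that, but a brief higher peak between samples can't be ruled out. I used smaller steps for the other two lamps, which peaked at about 10 N at their stops.

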